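# Lock the finds tray and press its label holder home

## Task

Push the sliding finds tray fully into its rack, then swing the catch with the red peg across in front of the tray's steel block until it stops, so that the tray is locked. Then take the label holder with the blue grip from the stand, push it down behind the metal lip on the front of the tray until the sprung seat under it is fully down, and finish while still gripping it and pressing it home; leave the yellow holder where it is and the things around undisturbed.

Things in the scene. Friction and masses are not known exactly. Their poses are not given: they have to be found in the camera images.
- rack: Grey open-topped rack, fixed to the table, 250 mm wide (its y) and 235 mm deep (its x, from -100 to +135 mm), side rails 48 mm high; the foot of the catch reaches out from its right front corner to x = -180 mm. Origin on the table under its middle; its x axis is the direction in which the tray is pushed in (away from the robot), y to the left, z up.
- tray (a joint): Slide of the wooden finds tray (196 mm wide, four sherds bedded in it, nothing over 40 mm high in it) in the rack: 0 = fully in against the stop, up to 0.065 m = pulled out towards the robot. Needs about 3 N to push and stays where it is left. The catch passes freely only when the tray is within 4 mm of fully in; swung earlier it bears on the block on the tray front, so push the tray right in first.
- tray_face (a point): Middle of the outer (robot side) face of the aluminium lip on the tray front, the place to push on, 40 mm above the table; moves with the tray, oriented as the rack. The lip is 92 mm wide along the rack's y and reaches from 14 to 62 mm above the table, then a thin flared edge leans towards the robot, up to 70 mm high and 4 mm farther out than this face. The tray's wooden front wall behind the lip is 68 mm high.
- slot_mouth (a point): Middle of the label slot, level with the top of the straight lip, 62 mm above the table; moves with the tray, oriented as the rack. The slot lies between lip and wooden front wall: 8 mm wide along the rack's x, 76 mm long along its y, open to the top, edge of the lip flared. On its floor is the orange sprung seat, its top 32 mm below this point when free and 40 mm when fully down.
- seat (a joint): Travel of the sprung seat in the slot: 0 = up, 0.008 m = fully down (hard stop). It pushes up with 3 N at the start and 9 N fully down.
- catch (a joint): Angle of the catch: 0 = the lever points straight at the robot along the rack's -x, 1.571 rad (its stop) = it points along the rack's +y in front of the steel block on the tray's right front corner: locked. It grows clockwise seen from above, stays where it is left and turns with about 1 N at the peg. The lever is a flat steel bar 70 mm long, 16 mm wide, its top 40 mm above the table.
- catch_peg (a point): Middle of the part to grip of the upright red peg on the catch lever: round, 14 mm in diameter, from 40 to 75 mm above the table; this point is 60 mm above the table and 58 mm from the hinge. When locked the peg stands 31 mm in front of the lip face.
- catch_hinge (a point): The upright axis of the catch, on the right front foot of the rack, fixed.
- stand: Black stand fixed to the table, 115 x 100 mm, with two slots along its y, 60 mm apart along its x, their floor 8 mm and their walls' tops 32 mm above the table. Origin on the table under its middle.
- holder_blue: The label holder to fit: upright white plate 5 mm thick (its x), 70 mm wide (its y), 60 mm high, blue-framed card on both faces, and on top of it a blue grip tab 10 mm thick (x), 30 mm wide (y) and 28 mm high, so 88 mm high in all; 35 to 70 g. Origin: middle of its bottom edge; z up. Both faces are alike, so either way round is right. It stands loosely in one slot of the stand.
- holder_yellow: A second label holder of the same size with a yellow grip tab and frame, in the other slot of the stand; it is to stay there.
- cotton_buds: Bystander: tub of cotton buds, 77 mm wide, 80 mm high, origin under its middle.
- lens: Bystander: magnifying glass lying flat, 98 x 187 x 14 mm, origin under its middle.
- beaker: Bystander: glass beaker, 62 mm wide, 78 mm high, origin under its middle.
Things that resemble listed ones, but are neither listed nor needed, are in the scene too. Leave any purple look-alike of the holder_blue alone.

How it is judged:
On the way, in this order (a step that is already met when the one before it is completed fails the run):
1. the tray is fully in, within 4 mm (value of joint tray below 0.004 m), for 0.2 s.
2. the catch is turned across the tray, within 0.15 rad of its stop, with the tray in (value of joint catch above 1.42 rad and value of joint tray below 0.006 m), for 0.2 s.
3. the blue holder is behind the lip and the seat pressed at least 6 of its 8 mm (value of joint seat above 0.006 m and contact force between holder_blue and seat above 3 N and horizontal distance between holder_blue and slot_mouth below 0.008 m), for 0.3 s.
At the end, for the whole second after the job is handed in: Tray within 6 mm of fully in, catch within 0.15 rad of its stop; blue holder upright (0.12 rad), within 8 mm of the slot's middle, at rest, the seat under it pressed at least 6 of its 8 mm, the fingers still gripping and pressing it; yellow holder within 15 mm of its place (all of step 2 and all of step 3 and contact force between the fingers and holder_blue above 3 N and z of holder_blue in the frame of slot_mouth below -0.036 m and angle between holder_blue's own z axis and vertical below 0.12 rad and angle between the y axis of holder_blue and the y axis of rack, either way round below 0.12 rad and linear speed of holder_blue below 0.02 m/s and distance of holder_yellow from where it was at the start of the episode below 0.015 m); the arm keeps its last pose, push and grip.
It fails at once if the yellow holder is pulled out or shifted by more than 20 mm (distance of holder_yellow from where it was at the start of the episode above 0.02 m).
It fails at once if a bystander (cotton buds, hand lens, beaker) is shifted by more than 30 mm (distance of any of cotton_buds, lens, beaker from where it was at the start of the episode above 0.03 m).
It also fails if it takes over 67 s, if anything falls off the work surface, if the arm or the gripper's body presses on something with over 40 N, if the wrist force passes 120 N, or if a joint passes its speed limit or range.

## Robot

A 6-joint arm with a two-finger parallel gripper is mounted at the origin on the work surface; the furniture and walls round the work are solid. World frame = base frame: x ahead of the robot, y to its left, z up, the work surface at z = 0. Lengths are in m, angles in rad, forces in N, time in s.
With the tool pointing down it reaches from about 0.35 to 0.975 m from the base axis. Payload 4.9 kg.
Tool frame: the origin (TCP) lies between the finger pads; the fingertips stand robot.tcp_to_tips ahead of it and the grasp point (between the pads) lies 8 mm behind it (robot.tcp_to_tips is the distance from the TCP to the fingertips, in m); z points along the fingers, y is the direction in which the jaws open and shut (so a half turn about z gives the same grasp; the last joint's range is limited). The gripper opens to 85 mm and grips with 20 to 120 N. Pads are 22 mm wide; open, the fingers measure 114 mm over their backs; the gripper's body (76 mm by 85 mm) begins 54 mm behind the grasp point. The pads swing forward as they close: fully open they stand 13 mm farther back than shut.
Start: joints at [-1.234, 0.053, 1.613, -0, 1.476, -0.119], TCP at [0.275, -0.561, 0.242] pointing down, gripper open.
Joint ranges: [-3.01, 3.01], [-1.01, 2.22], [0.06, 2.58], [-1.02, 4.17], [0.09, 2.62], [-3.14, 3.14]. Speed limits (rad/s): [2.57, 2.57, 3.14, 3.14, 3.14, 3.14].

## Interface

Orientations are given as a unit quaternion [x, y, z, w].
In Python, from rig import status, vision, robot gives the robot as it stands. The module is installed in compiled form; this text tells all that it offers.
- The arm moves only by the tool drive_tool, never from a script. Its argument "targets" is a list of rows, each an object with "xyz": the shift along the tool's x, y, z in cm, a list of three; "twist": the turn, a rotation vector about the tool's x, y, z in rad, a list of three; "gripper": the opening in per cent of the stroke, from 0 (shut) to 100 (fully open). In form: [{"xyz": [tx, ty, tz], "twist": [wx, wy, wz], "gripper": gripper}, ...]. A call has 1 to 10 rows; each row is the pose to reach, as a shift and turn from the pose commanded when the call began, along the tool's axes at that moment; what a row does not reach only later rows make up. A row lasts 1/8 s, in which the tool goes at most 62.5 mm and 10.7 degrees, less where a joint would pass 70% of its speed; a pose out of reach is approached as far as the arm can. A call with a gripper value outside its range is refused whole. The fingers move at their own pace and stop on an object; the grip force is fixed at half the most. Time passes only in rows, so rows that repeat a pose let the fingers close. It gives the time, the measured TCP pose, the force and the opening at its end, in the units of the state.
- status.read_state(): the state, without advancing time (a new reading comes with each control period).
- vision.grab_frame(name): name is "scene" or "side" or "wrist"; returns the picture (400x640x3 uint8, red, green, blue); there is no depth.
- vision.camera_model(name): a dict with "intrinsics" (3x3 intrinsics, pixels), "dist_coeffs" ([k1, k2, p1, p2, k3] as OpenCV has them; the pictures are not rectified), "extrinsics" (4x4, takes a point from camera to world coordinates). Camera axes: x right, y down, z forward; pixel columns grow to the right and rows downward; lengths in m; the calibration is good to about 2 mm. A picture is of the moment at which its call begins: read the wrist's pose just before it. camera_model takes no time and is no camera call; for the wrist camera it gives the pose at the moment of the call.
- robot.finish_job(): hands the job in, once; it reports no verdict.
The state is a dict: "time_s": time; "qpos": joint angles; "joint_vel": joint speeds; "tau": joint torques, N m; "ee_pos": TCP position; "tcp_rot": TCP orientation; "contact_force": force on the tool from outside, world axes, zero at the start; "wrist_torque": the same for the moment, N m; "width": finger opening in m.
Only numpy, scipy, OpenCV 4.12 (cv2) and the standard library are available. Lean on these libraries where they do the work, as an engineer would, in place of code of your own. Each camera call takes 0.05 s, during which the arm holds its last target.

## Working session

There is one attempt and no reset: what is moved stays moved. The work goes in short steps, Python scripts to look and compute and a tool call to move; the robot and the scene stay as the last step left them, time stands still between calls to the robot, and variables do not carry over. Pictures are saved under pics/ and viewed, and the job is handed in when it is done.

Besides the shell and the picture viewer there is one more tool, called after "Call:" by a JSON object that holds its "api" and its "payload", one argument or row to a line. drive_tool: Moves the arm, as the interface text tells. Its arguments: {"type":"object","properties":{"targets":{"type":"array","items":{"type":"object","properties":{"xyz":{"type":"array","items":{"type":"number"}},"twist":{"type":"array","items":{"type":"number"}},"gripper":{"type":"number"}}}}},"required":["targets"]}

```bash
mkdir -p pics; ls; cat > h.py <<'E'
import numpy as np, cv2
from scipy.spatial.transform import Rotation as R
from rig import status, vision, robot
def snap(n,f):
    m=vision.camera_model(n); im=vision.grab_frame(n)
    cv2.imwrite(f'pics/{f}.png',im[:,:,::-1]); np.savez(f'pics/{f}.npz',K=m['intrinsics'],D=m['dist_coeffs'],E=m['extrinsics'])
    return im
def cam(f):
    d=np.load(f'pics/{f}.npz'); return d['K'],d['D'],d['E']
def ray(f,uv):
    K,D,E=cam(f); p=cv2.undistortPoints(np.array([[uv]],float),K,D)[0,0]
    d=E[:3,:3]@np.array([p[0],p[1],1]); return E[:3,3],d/np.linalg.norm(d)
def onz(f,uv,z):
    o,d=ray(f,uv); return o+d*(z-o[2])/d[2]
def proj(f,P):
    K,D,E=cam(f); T=np.linalg.inv(E); r=cv2.Rodrigues(T[:3,:3])[0]
    return cv2.projectPoints(np.atleast_2d(np.array(P,float)),r,T[:3,3],K,D)[0][:,0]
def tri(obs):
    A=np.zeros((3,3));b=np.zeros(3)
    for f,uv in obs:
        o,d=ray(f,uv);M=np.eye(3)-np.outer(d,d);A+=M;b+=M@o
    return np.linalg.solve(A,b)
def st():
    s=status.read_state()
    for k in('time_s','qpos','ee_pos','tcp_rot','contact_force','width'):print(k,np.round(s[k],4))
    print(np.round(R.from_quat(s['tcp_rot']).as_matrix(),3)); return s
E
python3 - <<'E'
from h import *
st(); print(robot.tcp_to_tips)
for n in('scene','side','wrist'):
    snap(n,n+'0'); print(np.round(cam(n+'0')[2],3).tolist())
E
```

```text
pics
time_s 0.0
qpos [-1.234   0.0534  1.6143 -0.      1.476  -0.119 ]
ee_pos [ 0.2749 -0.5606  0.2411]
tcp_rot [ 9.741e-01  2.259e-01 -1.000e-04 -1.000e-03]
contact_force [-0.1445 -0.1256  0.0409]
width 0.0852
[[ 0.898  0.44  -0.001]
 [ 0.44  -0.898  0.002]
 [ 0.    -0.002 -1.   ]]
0.011
[[-0.751, -0.452, 0.481, -0.151], [-0.66, 0.508, -0.553, 0.855], [0.005, -0.733, -0.68, 1.028], [0.0, 0.0, 0.0, 1.0]]
[[-0.86, -0.278, 0.427, 0.022], [-0.509, 0.503, -0.698, 0.89], [-0.021, -0.818, -0.575, 0.75], [0.0, 0.0, 0.0, 1.0]]
[[0.44, -0.863, -0.249, 0.337], [-0.898, -0.423, -0.121, -0.531], [-0.001, 0.277, -0.961, 0.373], [0.0, 0.0, 0.0, 1.0]]
```

View pics/scene0.png

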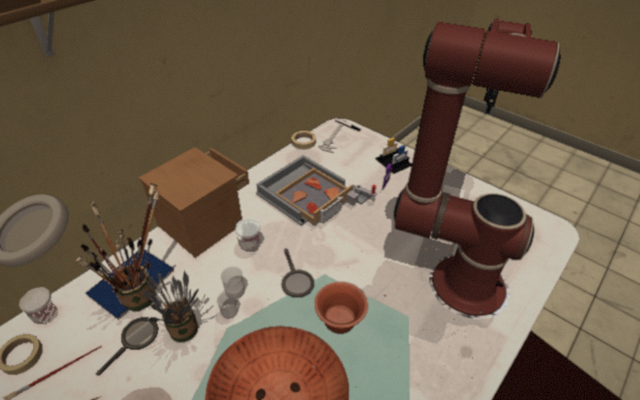

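View pics/side0.png

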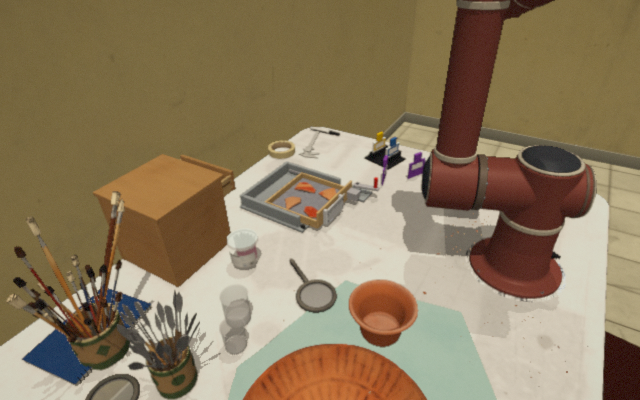

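View pics/wrist0.png

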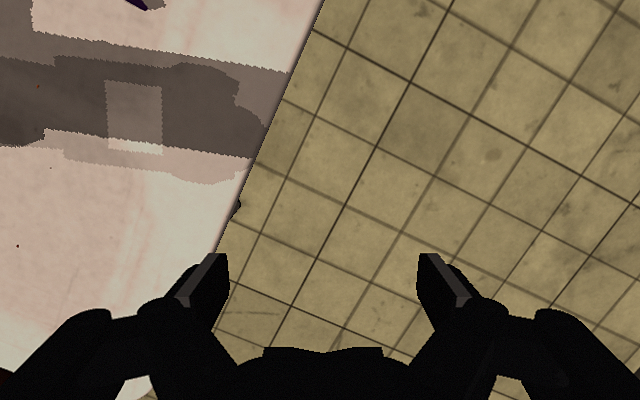

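The side view shows the rack around (300,195), the tray lip near (335,205), the catch at (360,190) with its red peg at (376,183), and the stand at (385,155). The stand has a yellow tab at (379,137) and a blue one at (393,143), with purple look-alikes at (386,165) and (416,163). I'll enlarge this.

```bash
python3 - <<'E'
from h import *
a=cv2.imread('pics/side0.png')[110:240,230:440]; cv2.imwrite('pics/c1.png',cv2.resize(a,None,fx=3.8,fy=3.8,interpolation=cv2.INTER_CUBIC))
a=cv2.imread('pics/scene0.png')[110:235,250:430]; cv2.imwrite('pics/c2.png',cv2.resize(a,None,fx=4.4,fy=4.4,interpolation=cv2.INTER_CUBIC))
for uv,z in[((376,183),.06),((335,205),.05),((393,143),.085),((379,137),.085),((386,165),.04),((416,163),.05),((246,250),.0),((240,195),.05),((303,225),.03),((317,295),0),((283,150),0)]:print(uv,onz('side0',uv,z).round(3))
E
```

```text
(376, 183) [ 0.424 -0.099  0.06 ]
(335, 205) [0.486 0.05  0.05 ]
(393, 143) [ 0.463 -0.322  0.085]
(379, 137) [ 0.524 -0.341  0.085]
(386, 165) [ 0.453 -0.245  0.04 ]
(416, 163) [ 0.364 -0.289  0.05 ]
(246, 250) [0.629 0.287 0.   ]
(240, 195) [0.761 0.144 0.05 ]
(303, 225) [0.531 0.152 0.03 ]
(317, 295) [ 0.381  0.328 -0.   ]
(283, 150) [ 0.865 -0.226  0.   ]
```

View pics/c1.png

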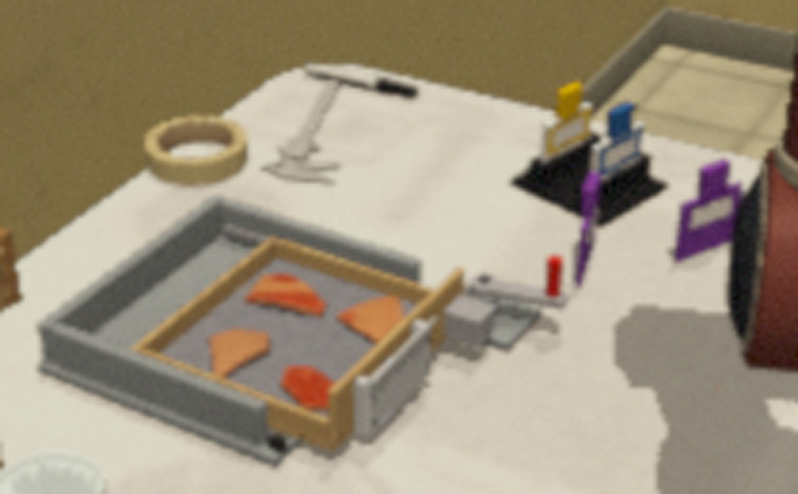

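View pics/c2.png

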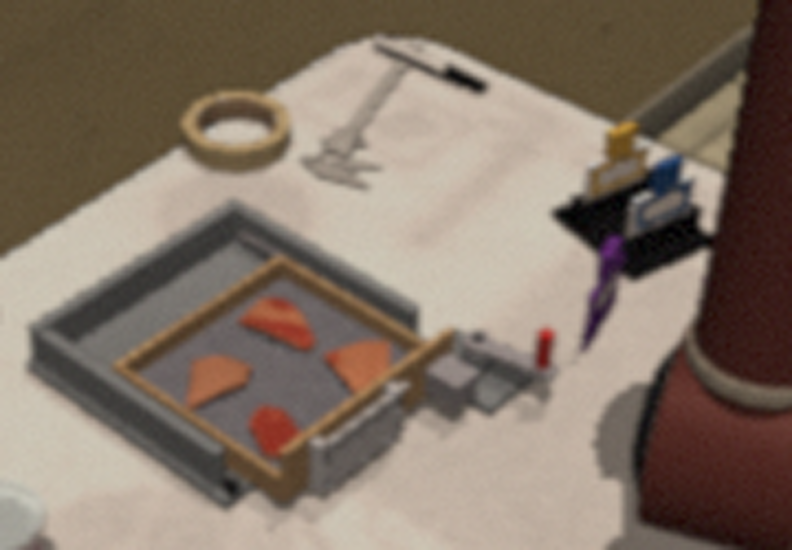

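```bash
python3 - <<'E'
from h import *
f=lambda u,v:(230+u/3.8,110+v/3.8)
p=[onz('side0',f(*q),.048) for q in[(45,325),(265,400),(220,200),(418,265)]]
print(np.round(p,3))
for a,b in((0,1),(2,3),(2,0)): d=p[a]-p[b]; print(np.degrees(np.arctan2(d[1],d[0])),np.linalg.norm(d))
print(onz('side0',f(555,260),.075),onz('side0',f(480,285),.04))
E
```

```text
[[ 0.756  0.141  0.048]
 [ 0.55   0.138  0.048]
 [ 0.745 -0.089  0.048]
 [ 0.539 -0.079  0.048]]
0.7556923109730688 0.20621882736529232
-2.76167502067833 0.20638621947525101
-92.81112365390847 0.23005123864599142
[ 0.42605112 -0.10075311  0.075     ] [ 0.48518793 -0.08745903  0.04      ]
```

Call:
{"api": "drive_tool", "payload": {
  "targets": [
    {"xyz":[15,-10,-16],"twist":[0,0,-0.5],"gripper":50},
    {"xyz":[31,-19,-16],"twist":[0,0,-1.11],"gripper":25},
    {"xyz":[31,-19,-16],"twist":[0,0,-1.11],"gripper":25},
    {"xyz":[31,-19,-16],"twist":[0,0,-1.11],"gripper":25},
    {"xyz":[31,-19,-16],"twist":[0,0,-1.11],"gripper":25},
    {"xyz":[31,-19,-16],"twist":[0,0,-1.11],"gripper":25},
    {"xyz":[31,-19,-16],"twist":[0,0,-1.11],"gripper":25},
    {"xyz":[31,-19,-16],"twist":[0,0,-1.11],"gripper":25}
  ]
}}

```text
time_s: 1.15
ee_pos: [0.4707, -0.2529, 0.4032]
tcp_rot: [0.708, 0.706, 0.0, 0.001]
contact_force: [-0.8, -0.5, 0.3]
width: 0.0214
```

```bash
python3 - <<'E'
from h import *
st(); snap('wrist','w1')
E
```

```text
time_s 1.15
qpos [-6.3230e-01 -2.0890e-01  1.5973e+00 -1.0000e-04  1.7517e+00 -6.3040e-01]
ee_pos [ 0.4707 -0.2529  0.4032]
tcp_rot [7.078e-01 7.064e-01 1.000e-04 8.000e-04]
contact_force [-0.8022 -0.5292  0.2639]
width 0.0214
[[ 0.002  1.     0.001]
 [ 1.    -0.002 -0.001]
 [-0.001  0.001 -1.   ]]
```

View pics/w1.png

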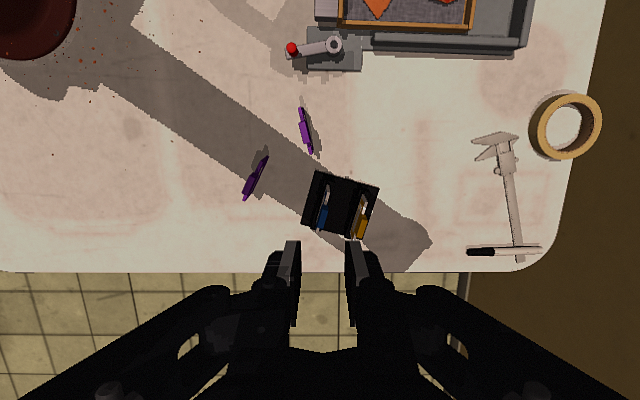

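The wrist view shows the stand at (340,205). The blue tab is at (322,215), the yellow at (361,225), and the purple look-alikes are outside the stand at (305,130) and (256,178). The red peg is at (292,48) and the hinge at (334,44). I'll go above the rack front next.

Call:
{"api": "drive_tool", "payload": {
  "targets": [
    {"xyz":[6,0,1],"twist":[0,0,0],"gripper":0},
    {"xyz":[12,0,2],"twist":[0,0,0],"gripper":0},
    {"xyz":[18,-1,4],"twist":[0,0,0],"gripper":0},
    {"xyz":[24,-2,6],"twist":[0,0,0],"gripper":0},
    {"xyz":[24,-2,6],"twist":[0,0,0],"gripper":0},
    {"xyz":[24,-2,6],"twist":[0,0,0],"gripper":0}
  ]
}}

```text
time_s: 1.95
ee_pos: [0.4509, -0.015, 0.3418]
tcp_rot: [0.709, 0.705, -0.001, -0.0]
contact_force: [0.2, 0.0, -0.7]
width: 0.0003
```

```bash
python3 - <<'E'
from h import *
st(); snap('wrist','w2')
E
```

```text
time_s 1.95
qpos [-1.9800e-01 -4.1490e-01  1.8590e+00 -8.0000e-04  1.6981e+00 -1.9220e-01]
ee_pos [ 0.4509 -0.015   0.3418]
tcp_rot [ 7.092e-01  7.050e-01 -5.000e-04 -1.000e-04]
contact_force [ 0.1669  0.0198 -0.7051]
width 0.0003
[[ 0.006  1.    -0.001]
 [ 1.    -0.006 -0.001]
 [-0.001 -0.001 -1.   ]]
```

View pics/w2.png

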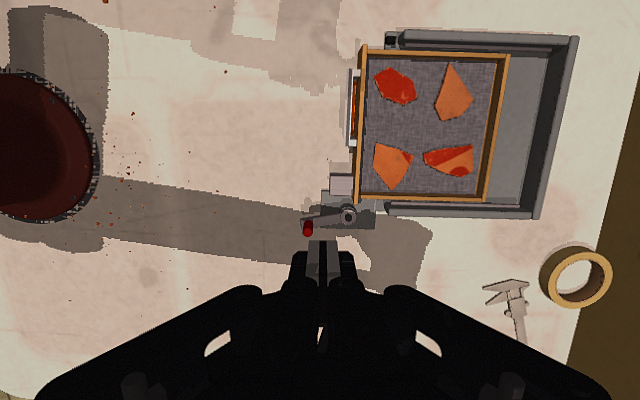

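```bash
python3 - <<'E'
from h import *
im=cv2.imread('pics/w2.png')
cv2.imwrite('pics/c3.png',cv2.resize(im[60:260,280:420],None,fx=4,fy=3,interpolation=cv2.INTER_CUBIC)) if 0 else cv2.imwrite('pics/c3.png',cv2.resize(im[60:250,285:425],None,fx=3.1,fy=3.1,interpolation=cv2.INTER_CUBIC))
cv2.imwrite('pics/c4.png',cv2.resize(im[20:230,370:600],None,fx=2.8,fy=2.8,interpolation=cv2.INTER_CUBIC))
E
```

```text
(no output)
```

View pics/c3.png

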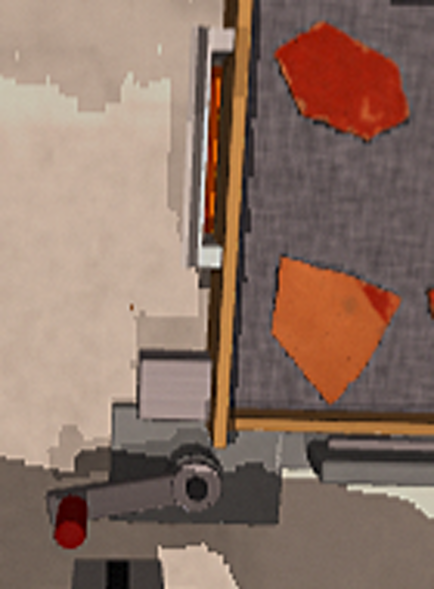

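View pics/c4.png

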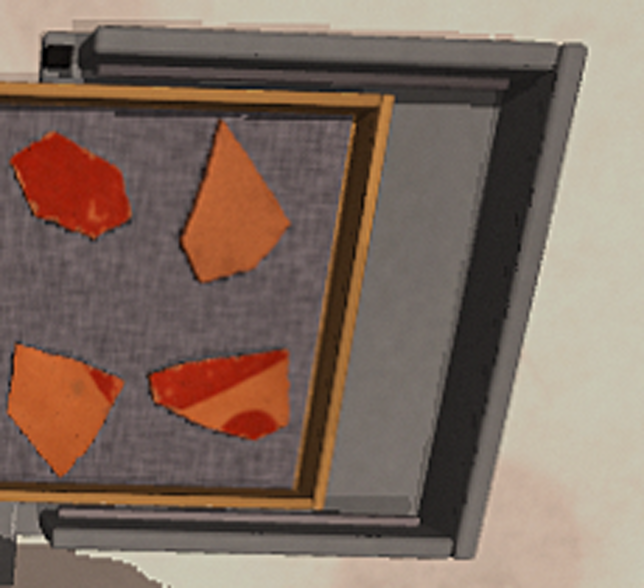

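```bash
python3 - <<'E'
from h import *
a=lambda u,v:(285+u/3.1,60+v/3.1); b=lambda u,v:(370+u/2.8,20+v/2.8)
P=lambda q,z:onz('w2',q,z)
bl,br=P(b(587,45),.048),P(b(472,557),.048)
l1,l2=P(b(100,28),.048),P(b(560,42),.048)
f1,f2=P(a(203,27),.07),P(a(190,265),.07)
s1,s2=P(b(393,97),.05),P(b(320,507),.05)
w1,w2=P(b(0,85),.05),P(b(393,97),.05)
print('bl br',bl,br,np.linalg.norm(bl-br)); print('l',l1,l2); print('flare',f1,f2,np.linalg.norm(f1-f2))
peg=P(a(70,530),.075);h=P(a(197,487),.045);print('peg',peg,'hinge',h,np.linalg.norm((peg-h)[:2]))
for x,y in((bl,br),(f1,f2),(s1,s2)): d=x-y;print(np.degrees(np.arctan2(-d[0],d[1])))
for x,y in((l2,l1),(w2,w1)):d=x-y;print(np.degrees(np.arctan2(d[1],d[0])))
d=peg-h;print('dir',np.degrees(np.arctan2(d[1],d[0])))
E
```

```text
bl br [0.76530898 0.13933751 0.048     ] [ 0.75697628 -0.09709892  0.048     ] 0.23658322530425074
l [0.55161534 0.14587386 0.048     ] [0.75311233 0.14048127 0.048     ]
flare [0.48379617 0.09998469 0.07      ] [0.48013031 0.01009152 0.07      ] 0.0899678919540516
peg [ 0.42959116 -0.1025888   0.075     ] hinge [ 0.48665293 -0.09366805  0.045     ] 0.05775486489593913
-2.0184321729703765
-2.335238391054434
-2.254369245904576
-1.5330197580554943
-1.7073250776385565
dir -171.11459032156273
```

The wrist view puts the tray lip's flare at (347,108), the peg top at (308,231) and the hinge at (349,217). By my measurement the rack yaw is about -2°, the lip middle is at (0.486, 0.055), and the tray is about 37 mm out. I'll descend with the fingers closed in front of the lip.

Call:
{"api": "drive_tool", "payload": {
  "targets": [
    {"xyz":[4,-1.6,5],"twist":[0,0,0.037],"gripper":0},
    {"xyz":[7.2,-1.6,11],"twist":[0,0,0.037],"gripper":0},
    {"xyz":[7.2,-1.6,17],"twist":[0,0,0.037],"gripper":0},
    {"xyz":[7.2,-1.6,22],"twist":[0,0,0.037],"gripper":0},
    {"xyz":[7.2,-1.6,26],"twist":[0,0,0.037],"gripper":0},
    {"xyz":[7.2,-1.6,29],"twist":[0,0,0.037],"gripper":0},
    {"xyz":[7.2,-1.6,30],"twist":[0,0,0.037],"gripper":0},
    {"xyz":[7.2,-1.6,30.2],"twist":[0,0,0.037],"gripper":0}
  ]
}}

```text
time_s: 3.0
ee_pos: [0.4361, 0.0571, 0.0406]
tcp_rot: [0.722, 0.691, 0.0, 0.0]
contact_force: [0.4, 0.1, 0.2]
width: -0.0003
```

```bash
python3 - <<'E'
from h import *
st(); snap('side','s3'); snap('wrist','w3')
a=cv2.imread('pics/side0.png');a=cv2.imread('pics/s3.png')[110:240,230:440]; cv2.imwrite('pics/c5.png',cv2.resize(a,None,fx=3.8,fy=3.8,interpolation=cv2.INTER_CUBIC))
E
```

```text
time_s 3.0
qpos [-3.9300e-02 -1.7960e-01  2.1944e+00 -1.0000e-04  1.1266e+00  4.6000e-03]
ee_pos [0.4361 0.0571 0.0406]
tcp_rot [7.224e-01 6.914e-01 0.000e+00 1.000e-04]
contact_force [0.4032 0.0664 0.2024]
width -0.0003
[[ 0.044  0.999  0.   ]
 [ 0.999 -0.044 -0.   ]
 [-0.     0.    -1.   ]]
```

View pics/c5.png

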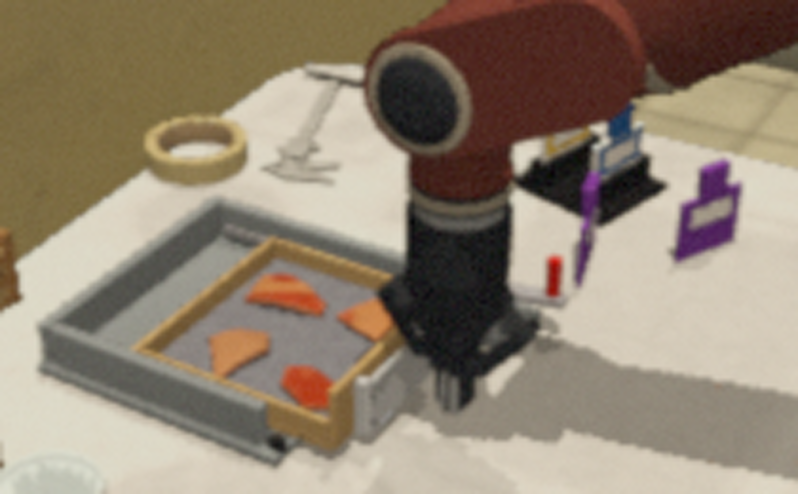

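View pics/w3.png

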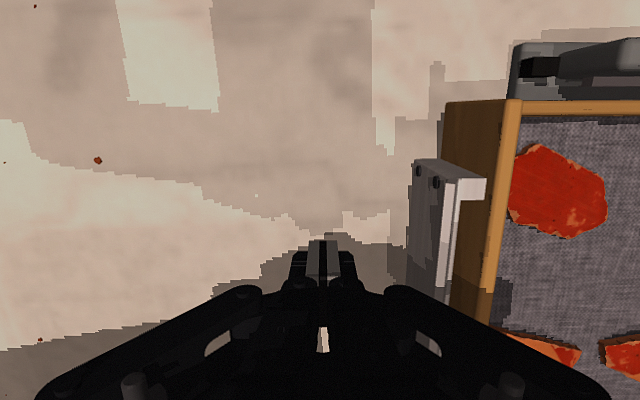

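The knuckles flare out along the jaw direction at about lip height. I'll turn the tool 90° so the narrow side of the fingers faces the lip, which is also the orientation I need for the peg.

Call:
{"api": "drive_tool", "payload": {
  "targets": [
    {"xyz":[0,0,-3],"twist":[0,0,-0.1],"gripper":0},
    {"xyz":[0,0,-3],"twist":[0,0,-0.3],"gripper":0},
    {"xyz":[0,0,-3],"twist":[0,0,-0.5],"gripper":0},
    {"xyz":[0,0,-3],"twist":[0,0,-0.7],"gripper":0},
    {"xyz":[0,0,-3],"twist":[0,0,-0.9],"gripper":0},
    {"xyz":[0,0,-3],"twist":[0,0,-1.1],"gripper":0},
    {"xyz":[0,0,-2],"twist":[0,0,-1.3],"gripper":0},
    {"xyz":[0,0,-1],"twist":[0,0,-1.45],"gripper":0},
    {"xyz":[0,0,0],"twist":[0,0,-1.57],"gripper":0},
    {"xyz":[0,0,0],"twist":[0,0,-1.57],"gripper":0}
  ]
}}

```text
time_s: 4.35
ee_pos: [0.4359, 0.058, 0.0411]
tcp_rot: [0.022, 1.0, -0.0, 0.001]
contact_force: [-0.2, -0.3, 0.1]
width: 0.0003
```

```bash
python3 - <<'E'
from h import *
st()
E
```

```text
time_s 4.35
qpos [-0.0373 -0.1814  2.195  -0.      1.1269 -1.5634]
ee_pos [0.4359 0.058  0.0411]
tcp_rot [ 2.230e-02  9.998e-01 -0.000e+00  5.000e-04]
contact_force [-0.1598 -0.3245  0.0584]
width 0.0003
[[-0.999  0.045  0.001]
 [ 0.045  0.999 -0.   ]
 [-0.001 -0.    -1.   ]]
```

Call:
{"api": "drive_tool", "payload": {
  "targets": [
    {"xyz":[-1.5,0,0],"twist":[0,0,0],"gripper":0},
    {"xyz":[-3,0,0],"twist":[0,0,0],"gripper":0},
    {"xyz":[-3.6,0,0],"twist":[0,0,0],"gripper":0},
    {"xyz":[-4.2,0,0],"twist":[0,0,0],"gripper":0},
    {"xyz":[-4.8,0,0],"twist":[0,0,0],"gripper":0},
    {"xyz":[-5.2,0,0],"twist":[0,0,0],"gripper":0},
    {"xyz":[-5.6,0,0],"twist":[0,0,0],"gripper":0},
    {"xyz":[-6,0,0],"twist":[0,0,0],"gripper":0}
  ]
}}

```text
time_s: 5.35
ee_pos: [0.4962, 0.0556, 0.0418]
tcp_rot: [0.022, 1.0, 0.0, 0.001]
contact_force: [-2.5, -0.4, 5.3]
width: -0.0
```

Call:
{"api": "drive_tool", "payload": {
  "targets": [
    {"xyz":[-0.25,0,0],"twist":[0,0,0],"gripper":0},
    {"xyz":[-0.5,0,0],"twist":[0,0,0],"gripper":0},
    {"xyz":[-0.7,0,0],"twist":[0,0,0],"gripper":0},
    {"xyz":[-0.9,0,0],"twist":[0,0,0],"gripper":0}
  ]
}}

```text
time_s: 5.85
ee_pos: [0.5052, 0.0553, 0.0418]
tcp_rot: [0.022, 1.0, 0.0, 0.001]
contact_force: [-3.3, 0.7, 5.5]
width: 0.0002
```

Call:
{"api": "drive_tool", "payload": {
  "targets": [
    {"xyz":[-0.15,0,0],"twist":[0,0,0],"gripper":0},
    {"xyz":[-0.3,0,0],"twist":[0,0,0],"gripper":0},
    {"xyz":[-0.4,0,0],"twist":[0,0,0],"gripper":0}
  ]
}}

```text
time_s: 6.22
ee_pos: [0.5079, 0.0552, 0.0417]
tcp_rot: [0.022, 1.0, 0.0, -0.001]
contact_force: [-10.0, 0.6, 11.7]
width: -0.0004
```

Call:
{"api": "drive_tool", "payload": {
  "targets": [
    {"xyz":[-0.1,0,0],"twist":[0,0,0],"gripper":0},
    {"xyz":[-0.2,0,0],"twist":[0,0,0],"gripper":0},
    {"xyz":[-0.2,0,0],"twist":[0,0,0],"gripper":0}
  ]
}}

```text
time_s: 6.6
ee_pos: [0.5078, 0.0553, 0.0416]
tcp_rot: [0.022, 1.0, 0.0, -0.004]
contact_force: [-16.3, 1.6, 17.6]
width: 0.0001
```

```bash
python3 - <<'E'
from h import *
snap('side','s4')
a=cv2.imread('pics/s4.png')[110:240,230:440]; cv2.imwrite('pics/c6.png',cv2.resize(a,None,fx=3.8,fy=3.8,interpolation=cv2.INTER_CUBIC))
E
```

```text
(no output)
```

View pics/c6.png

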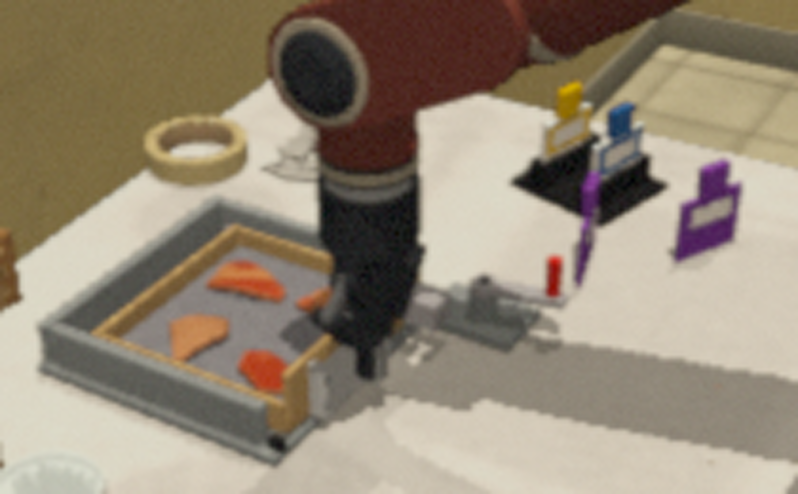

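The tray stopped at a hard stop with TCP x 0.508, which matches the expected fully-in lip position. I'll retreat, lift, and come down on the right of the peg.

Call:
{"api": "drive_tool", "payload": {
  "targets": [
    {"xyz":[3,0,0],"twist":[0,0,0],"gripper":0},
    {"xyz":[7,0,-2],"twist":[0,0,0],"gripper":0},
    {"xyz":[7,0,-7],"twist":[0,0,0],"gripper":0},
    {"xyz":[7,-4,-10],"twist":[0,0,-0.1],"gripper":0},
    {"xyz":[6.9,-10,-10],"twist":[0,0,-0.2],"gripper":0},
    {"xyz":[6.9,-16,-10],"twist":[0,0,-0.2],"gripper":0},
    {"xyz":[6.9,-19,-10],"twist":[0,0,-0.2],"gripper":0},
    {"xyz":[6.9,-19,-10],"twist":[0,0,-0.2],"gripper":0}
  ]
}}

```text
time_s: 7.65
ee_pos: [0.4332, -0.1337, 0.1408]
tcp_rot: [-0.076, 0.997, -0.0, 0.0]
contact_force: [-0.5, 0.5, 0.6]
width: -0.0002
```

```bash
python3 - <<'E'
from h import *
st(); snap('side','s5'); snap('wrist','w5')
a=cv2.imread('pics/s5.png')[110:240,230:440]; cv2.imwrite('pics/c7.png',cv2.resize(a,None,fx=3.8,fy=3.8,interpolation=cv2.INTER_CUBIC))
E
```

```text
time_s 7.65
qpos [-4.6380e-01 -2.9290e-01  2.1020e+00 -1.0000e-04  1.3313e+00 -2.1872e+00]
ee_pos [ 0.4332 -0.1337  0.1408]
tcp_rot [-7.620e-02  9.971e-01 -3.000e-04  5.000e-04]
contact_force [-0.4714  0.4596  0.5873]
width -0.0002
[[-0.988 -0.152  0.001]
 [-0.152  0.988 -0.001]
 [-0.001 -0.001 -1.   ]]
```

View pics/c7.png

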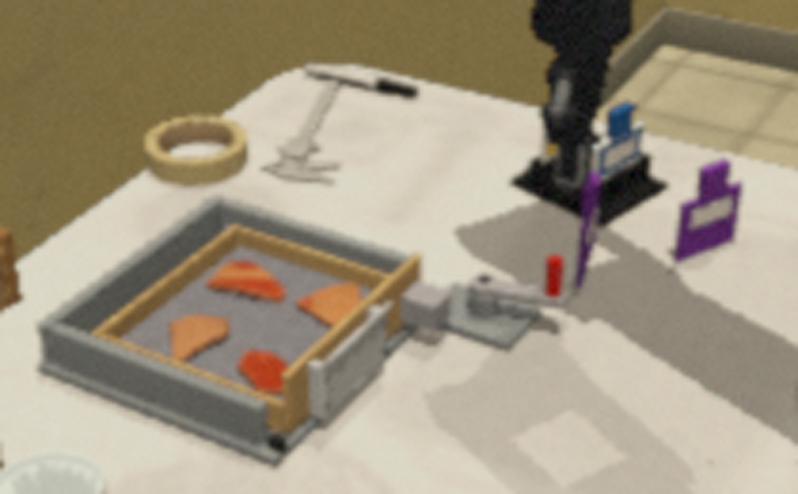

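View pics/w5.png

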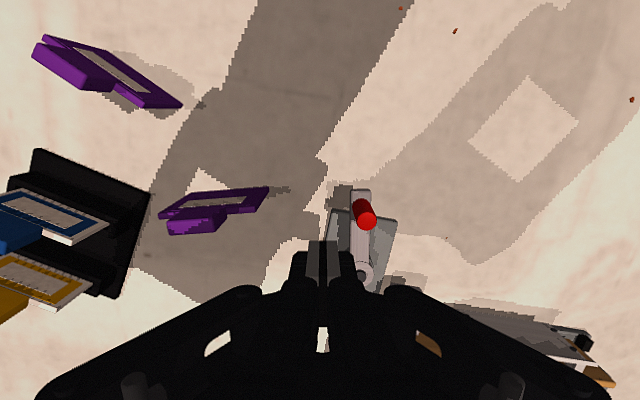

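```bash
python3 - <<'E'
from h import *
f=lambda u,v:(230+u/3.8,110+v/3.8)
for u,v in((311,360),(385,310)):print('now',onz('side0',f(u,v),.07))
for u,v in((357,378),(428,325)):print('before',onz('side0',f(u,v),.07))
print(tri([('w5',(367,220)),('w5',(367,220)),('side0',f(555,260))]),onz('w5',(367,221),.075))
E
```

```text
now [0.52991115 0.10441214 0.07      ]
now [0.51414308 0.02062527 0.07      ]
before [0.48890628 0.10717297 0.07      ]
before [0.47548732 0.0225516  0.07      ]
[ 0.4280566  -0.10406314  0.07289971] [ 0.4283918  -0.10427887  0.075     ]
```

Call:
{"api": "drive_tool", "payload": {
  "targets": [
    {"xyz":[0,0,4],"twist":[0,0,0],"gripper":0},
    {"xyz":[0,0,7],"twist":[0,0,0],"gripper":0},
    {"xyz":[0,0,8.4],"twist":[0,0,0],"gripper":0},
    {"xyz":[0,0,8.4],"twist":[0,0,0],"gripper":0}
  ]
}}

```text
time_s: 8.25
ee_pos: [0.4328, -0.131, 0.0556]
tcp_rot: [-0.079, 0.997, 0.001, -0.001]
contact_force: [0.4, 0.8, 0.4]
width: 0.0
```

```bash
cat > arc.py <<'E'
from h import *
def arc(phis,d,zt=None):
    s=status.read_state(); p=np.array(s['ee_pos']); M=R.from_quat(s['tcp_rot']).as_matrix()
    psi=np.degrees(np.arctan2(M[1,0],M[0,0]))%360; print('pos',p.round(4),'psi',psi,'F',np.round(s['contact_force'],1))
    H=np.array([.4862,-.0943])
    for f in phis:
        a=np.radians(f); C=H+.058*np.array([np.cos(a),np.sin(a)])-d*np.array([np.sin(a),-np.cos(a)])
        dl=M.T@np.array([*(C-p[:2]),0]); print(f,C.round(4),'xyz',(dl*100).round(2),'tw',round(np.radians(psi-f),3))
E
python3 - <<'E'
from arc import *
arc(range(187,86,-10),.021)
E
```

```text
pos [ 0.4328 -0.131   0.0556] psi 189.0759900667159 F [0.4 0.8 0.4]
187 [ 0.4312 -0.1222] xyz [0.02 0.89 0.  ] tw 0.036
177 [ 0.4272 -0.1122] xyz [0.26 1.94 0.  ] tw 0.211
167 [ 0.425  -0.1017] xyz [0.31 3.01 0.  ] tw 0.385
157 [ 0.4246 -0.091 ] xyz [0.18 4.08 0.01] tw 0.56
147 [ 0.4261 -0.0803] xyz [-0.14  5.11  0.01] tw 0.734
137 [ 0.4295 -0.0701] xyz [-0.63  6.06  0.01] tw 0.909
127 [ 0.4345 -0.0606] xyz [-1.28  6.92  0.01] tw 1.083
117 [ 0.4412 -0.0522] xyz [-2.07  7.65  0.01] tw 1.258
107 [ 0.4492 -0.045 ] xyz [-2.97  8.23  0.01] tw 1.432
97 [ 0.4583 -0.0393] xyz [-3.97  8.65  0.  ] tw 1.607
87 [ 0.4683 -0.0353] xyz [-5.01  8.89  0.  ] tw 1.782
```

Call:
{"api": "drive_tool", "payload": {
  "targets": [
    {"xyz":[0,0.9,0],"twist":[0,0,0.036],"gripper":0},
    {"xyz":[0.25,1.9,0],"twist":[0,0,0.2],"gripper":0},
    {"xyz":[0.3,3.0,0],"twist":[0,0,0.38],"gripper":0},
    {"xyz":[0.2,4.1,0],"twist":[0,0,0.55],"gripper":0},
    {"xyz":[-0.1,5.1,0],"twist":[0,0,0.73],"gripper":0},
    {"xyz":[-0.1,5.1,0],"twist":[0,0,0.73],"gripper":0}
  ]
}}

```text
time_s: 9.0
ee_pos: [0.4275, -0.0813, 0.058]
tcp_rot: [0.281, 0.96, -0.0, 0.002]
contact_force: [0.9, 0.3, 0.2]
width: -0.0001
```

```bash
python3 - <<'E'
from arc import *
snap('wrist','w6'); snap('side','s6')
a=cv2.imread('pics/s6.png')[110:240,230:440]; cv2.imwrite('pics/c8.png',cv2.resize(a,None,fx=3.8,fy=3.8,interpolation=cv2.INTER_CUBIC))
arc(range(147,86,-10),.021)
E
```

```text
pos [ 0.4271 -0.0818  0.0575] psi 147.36946073089925 F [-0.1 -0.9 -0.1]
147 [ 0.4261 -0.0803] xyz [ 0.16  0.07 -0.  ] tw 0.006
137 [ 0.4295 -0.0701] xyz [ 0.43  1.11 -0.  ] tw 0.181
127 [ 0.4345 -0.0606] xyz [ 0.52  2.18 -0.  ] tw 0.356
117 [ 0.4412 -0.0522] xyz [0.41 3.25 0.  ] tw 0.53
107 [ 0.4492 -0.045 ] xyz [0.13 4.29 0.  ] tw 0.705
97 [ 0.4583 -0.0393] xyz [-0.33  5.26  0.  ] tw 0.879
87 [ 0.4683 -0.0353] xyz [-0.96  6.13  0.  ] tw 1.054
```

View pics/c8.png

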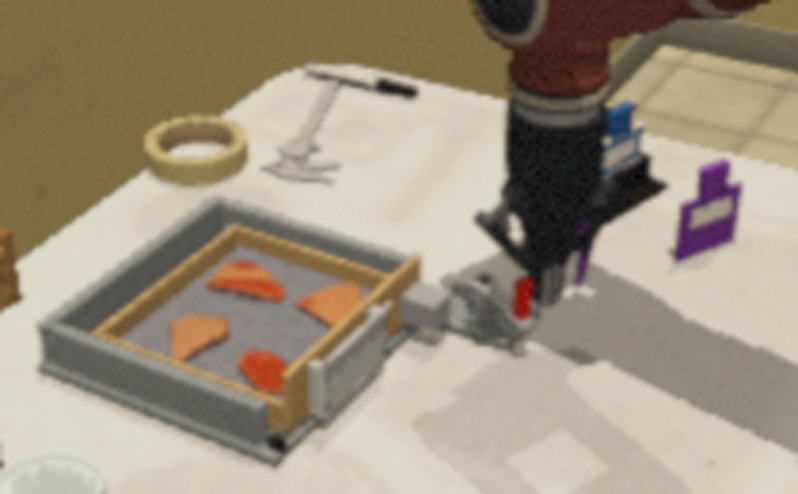

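View pics/w6.png

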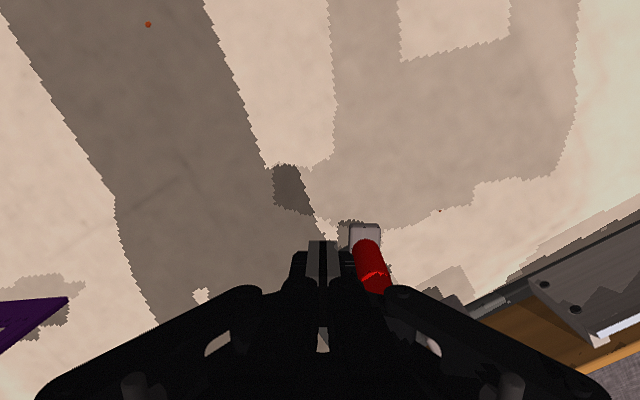

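The peg moves with the finger; it's touching the right finger at (370,265). I'll continue along the arc.

Call:
{"api": "drive_tool", "payload": {
  "targets": [
    {"xyz":[0.35,1.1,0],"twist":[0,0,0.18],"gripper":0},
    {"xyz":[0.4,2.2,0],"twist":[0,0,0.355],"gripper":0},
    {"xyz":[0.35,3.25,0],"twist":[0,0,0.53],"gripper":0},
    {"xyz":[0.1,4.3,0],"twist":[0,0,0.7],"gripper":0},
    {"xyz":[-0.35,5.25,0],"twist":[0,0,0.88],"gripper":0},
    {"xyz":[-0.7,5.8,0],"twist":[0,0,0.98],"gripper":0}
  ]
}}

```text
time_s: 9.85
ee_pos: [0.464, -0.0367, 0.0567]
tcp_rot: [0.701, 0.713, -0.0, 0.0]
contact_force: [0.0, 0.5, 0.5]
width: 0.0
```

```bash
python3 - <<'E'
from arc import *
snap('wrist','w7'); snap('side','s7')
a=cv2.imread('pics/s7.png')[110:240,230:440]; cv2.imwrite('pics/c9.png',cv2.resize(a,None,fx=3.8,fy=3.8,interpolation=cv2.INTER_CUBIC))
arc(range(97,86,-5),.021)
E
```

```text
pos [ 0.4643 -0.0368  0.0567] psi 91.15260117337868 F [0.3 0.3 0.5]
97 [ 0.4583 -0.0393] xyz [-0.24 -0.6  -0.  ] tw -0.102
92 [ 0.4632 -0.0371] xyz [-0.03 -0.11 -0.  ] tw -0.015
87 [ 0.4683 -0.0353] xyz [0.14 0.4  0.  ] tw 0.072
```

View pics/c9.png

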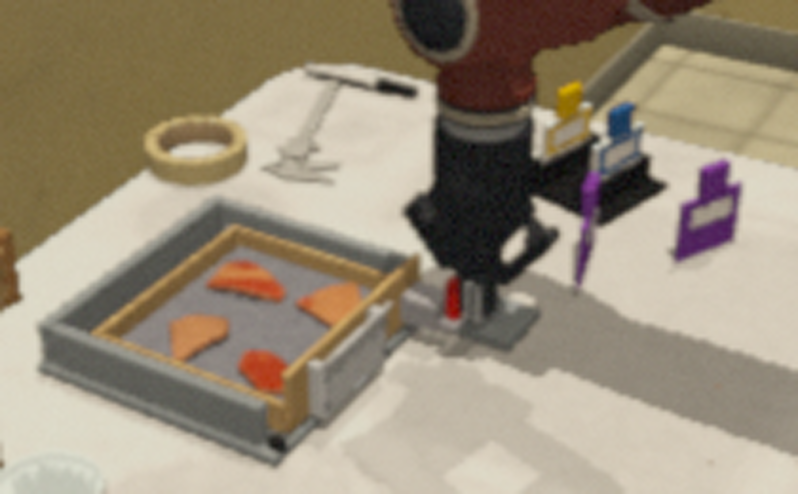

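View pics/w7.png

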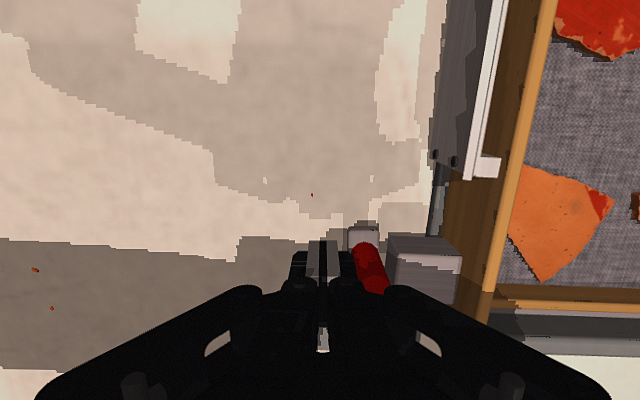

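Nearly across. I'll push +x in small steps until it meets the stop.

Call:
{"api": "drive_tool", "payload": {
  "targets": [
    {"xyz":[0.1,0.3,0],"twist":[0,0,0.05],"gripper":0},
    {"xyz":[0.1,0.6,0],"twist":[0,0,0.05],"gripper":0},
    {"xyz":[0.1,0.8,0],"twist":[0,0,0.05],"gripper":0},
    {"xyz":[0.1,0.8,0],"twist":[0,0,0.05],"gripper":0}
  ]
}}

```text
time_s: 10.45
ee_pos: [0.4686, -0.0355, 0.0562]
tcp_rot: [0.717, 0.697, -0.003, -0.003]
contact_force: [-13.4, -0.3, 11.2]
width: -0.0
```

Stop reached, with 13 N on the peg. I'll back off, rise and check.

Call:
{"api": "drive_tool", "payload": {
  "targets": [
    {"xyz":[0,-2,0],"twist":[0,0,0],"gripper":0},
    {"xyz":[0,-4,-2],"twist":[0,0,0],"gripper":0},
    {"xyz":[0,-4,-8],"twist":[0,0,0],"gripper":0},
    {"xyz":[-2,-3,-14],"twist":[0,0,0],"gripper":0},
    {"xyz":[-6,-2,-20],"twist":[0,0,0],"gripper":50},
    {"xyz":[-10,-1,-25],"twist":[0,0,0],"gripper":50},
    {"xyz":[-10,-1,-25],"twist":[0,0,0],"gripper":50},
    {"xyz":[-10,-1,-25],"twist":[0,0,0],"gripper":50}
  ]
}}

```text
time_s: 11.45
ee_pos: [0.4585, -0.1355, 0.3066]
tcp_rot: [0.718, 0.696, 0.0, 0.0]
contact_force: [-0.5, -0.1, -0.3]
width: 0.0425
```

```bash
python3 - <<'E'
from h import *
st(); snap('wrist','w8')
E
```

```text
time_s 11.45
qpos [-4.4340e-01 -3.3920e-01  1.8598e+00  3.0000e-04  1.6201e+00 -4.1160e-01]
ee_pos [ 0.4585 -0.1355  0.3066]
tcp_rot [7.182e-01 6.958e-01 3.000e-04 4.000e-04]
contact_force [-0.519  -0.1021 -0.3128]
width 0.0425
[[ 0.032  0.999  0.001]
 [ 0.999 -0.032 -0.   ]
 [-0.     0.001 -1.   ]]
```

View pics/w8.png

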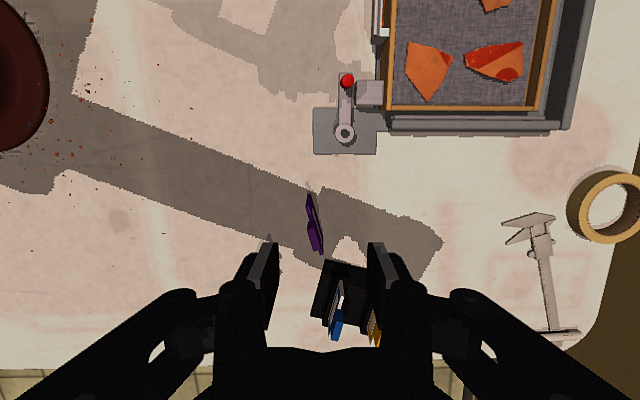

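The catch is locked: the hinge is at (344,133), the peg at (347,81), and the lever lies across the block. I'll move closer to the stand.

Call:
{"api": "drive_tool", "payload": {
  "targets": [
    {"xyz":[-6,0,0],"twist":[0,0,0],"gripper":50},
    {"xyz":[-12,1,2],"twist":[0,0,0],"gripper":50},
    {"xyz":[-17.5,1.5,5],"twist":[0,0,0],"gripper":50},
    {"xyz":[-17.5,1.5,5],"twist":[0,0,0],"gripper":50},
    {"xyz":[-17.5,1.5,5],"twist":[0,0,0],"gripper":50},
    {"xyz":[-17.5,1.5,5],"twist":[0,0,0],"gripper":50}
  ]
}}

```text
time_s: 12.25
ee_pos: [0.4682, -0.309, 0.2569]
tcp_rot: [0.718, 0.696, 0.0, 0.0]
contact_force: [0.5, 0.8, 0.3]
width: 0.043
```

```bash
python3 - <<'E'
from h import *
st(); snap('wrist','w9')
im=cv2.imread('pics/w9.png')
E
```

```text
time_s 12.25
qpos [-7.1620e-01 -1.0880e-01  1.7469e+00  3.0000e-04  1.5026e+00 -6.8640e-01]
ee_pos [ 0.4682 -0.309   0.2569]
tcp_rot [7.176e-01 6.965e-01 2.000e-04 4.000e-04]
contact_force [0.4872 0.843  0.3068]
width 0.043
[[ 0.03   1.     0.001]
 [ 1.    -0.03  -0.   ]
 [-0.     0.001 -1.   ]]
```

View pics/w9.png

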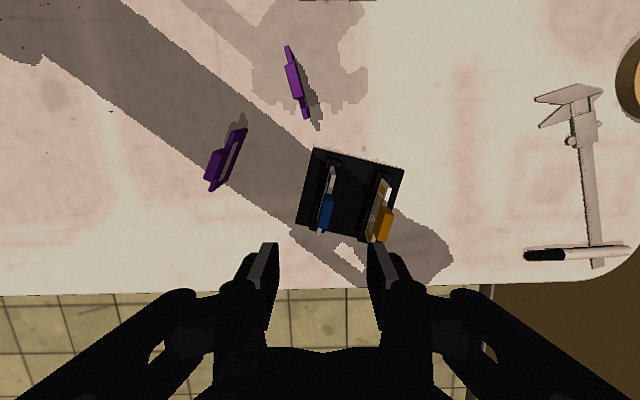

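```bash
python3 - <<'E'
from h import *
im=cv2.imread('pics/w9.png')
cv2.imwrite('pics/c10.png',cv2.resize(im[140:250,285:415],None,fx=5.4,fy=5.4,interpolation=cv2.INTER_CUBIC))
hsv=cv2.cvtColor(im,cv2.COLOR_BGR2HSV)[140:250,285:415]
for n,lo,hi in(('blue',(100,120,50),(120,255,255)),('yel',(18,120,80),(30,255,255))):
    m=cv2.inRange(hsv,lo,hi); ys,xs=np.nonzero(m); r=cv2.minAreaRect(np.c_[xs+285,ys+140].astype(np.float32)); print(n,len(xs),r,cv2.boxPoints(r))
E
```

```text
blue 261 ((324.9339599609375, 215.9811248779297), (9.47787857055664, 31.867647171020508), 15.945395469665527) [[316.      230.     ]
 [324.7547  199.35849]
 [333.86792 201.96225]
 [325.11322 232.60376]]
yel 331 ((382.1405334472656, 215.54324340820312), (22.20348358154297, 56.390968322753906), 17.10272979736328) [[363.23782 239.22704]
 [379.82162 185.32973]
 [401.04324 191.85945]
 [384.45944 245.75676]]
```

View pics/c10.png

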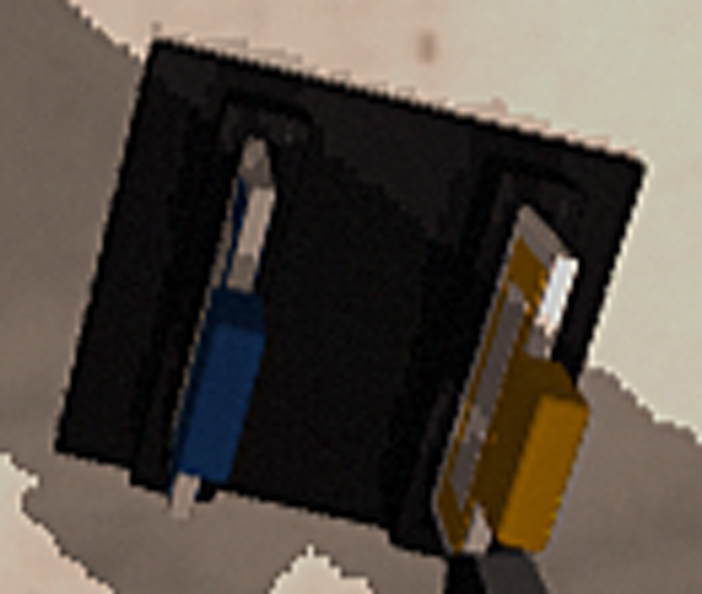

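Candidates: the blue tab in the stand's left slot (325,216), the yellow tab in its right slot (382,215), and the purple look-alikes on the table at (293,78) and (226,160). The enlarged crop confirms the one at (325,216): a blue grip on a white plate with a blue frame.

```bash
python3 - <<'E'
from h import *
f=lambda u,v:(285+u/5.4,140+v/5.4)
P=[onz('w9',f(*q),.096) for q in((212,322),(265,333),(228,482),(177,470))]
print(np.round(P,4)); c=np.mean(P,0);print('ctr',c)
d=(P[0]+P[1]-P[2]-P[3]);print('len',np.linalg.norm(d)/2,'y axis yaw',np.degrees(np.arctan2(-d[0],d[1])),'thick',np.linalg.norm((P[1]+P[2]-P[0]-P[3])/2))
Q=[onz('w9',f(*q),.096) for q in((540,395),(587,408),(545,550),(500,537))]
print('yel',np.mean(Q,0)); d=Q[0]+Q[1]-Q[2]-Q[3];print(np.degrees(np.arctan2(-d[0],d[1])))
S=[onz('w9',f(*q),.032) for q in((152,42),(643,160),(57,450))];print(np.round(S,3)); d=S[1]-S[0];print('stand x yaw',np.degrees(np.arctan2(d[1],d[0])),np.linalg.norm(d)); d=S[0]-S[2];print(np.degrees(np.arctan2(-d[0],d[1])),np.linalg.norm(d))
# blue tab in side0: projection
print(proj('side0',[c,c-[0,0,.028]]),proj('scene0',[c,c-[0,0,.028]]), proj('w1',[c]))
E
```

```text
[[ 0.4689 -0.3227  0.096 ]
 [ 0.4783 -0.325   0.096 ]
 [ 0.471  -0.3531  0.096 ]
 [ 0.4618 -0.3505  0.096 ]]
ctr [ 0.46999076 -0.33782443  0.096     ]
len 0.02877795950523245 y axis yaw -14.501637623047529 thick 0.009578517324281602
yel [ 0.52817332 -0.35313191  0.096     ]
-13.869716333575242
[[ 0.458 -0.281  0.032]
 [ 0.56  -0.308  0.032]
 [ 0.434 -0.369  0.032]]
stand x yaw -15.148209543498652 0.10585341945511062
-15.34181358691818 0.09187365832046109
[[393.11195002 137.79963026]
 [392.45787725 145.01640337]] [[401.59903037 146.54998245]
 [400.58572384 152.54223162]] [[322.30169596 218.90145969]]
```

Call:
{"api": "drive_tool", "payload": {
  "targets": [
    {"xyz":[-2,0.2,5],"twist":[0,0,0.15],"gripper":45},
    {"xyz":[-2.9,0.27,10],"twist":[0,0,0.225],"gripper":45},
    {"xyz":[-2.9,0.27,12],"twist":[0,0,0.225],"gripper":45},
    {"xyz":[-2.9,0.27,12],"twist":[0,0,0.225],"gripper":45},
    {"xyz":[-2.9,0.27,12],"twist":[0,0,0.225],"gripper":45}
  ]
}}

```text
time_s: 12.92
ee_pos: [0.4709, -0.34, 0.1391]
tcp_rot: [0.791, 0.611, 0.0, 0.002]
contact_force: [-0.8, -0.5, -0.7]
width: 0.0383
```

```bash
python3 - <<'E'
from h import *
st(); snap('wrist','w10'); snap('side','s10')
a=cv2.imread('pics/s10.png')[80:210,330:450]; cv2.imwrite('pics/c11.png',cv2.resize(a,None,fx=4.5,fy=4.5,interpolation=cv2.INTER_CUBIC))
E
```

```text
time_s 12.925
qpos [-7.5360e-01  3.1400e-02  1.8124e+00  1.0000e-04  1.2935e+00 -4.9800e-01]
ee_pos [ 0.4709 -0.34    0.1391]
tcp_rot [7.915e-01 6.112e-01 4.000e-04 2.100e-03]
contact_force [-0.7504 -0.5335 -0.7101]
width 0.0383
[[ 0.253  0.968  0.003]
 [ 0.968 -0.253 -0.003]
 [-0.002  0.004 -1.   ]]
```

View pics/w10.png

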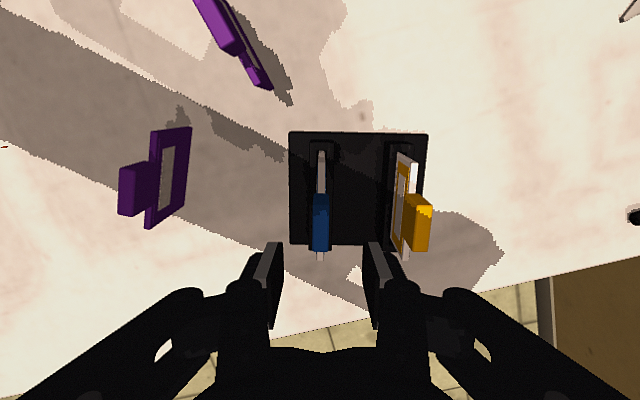

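View pics/c11.png

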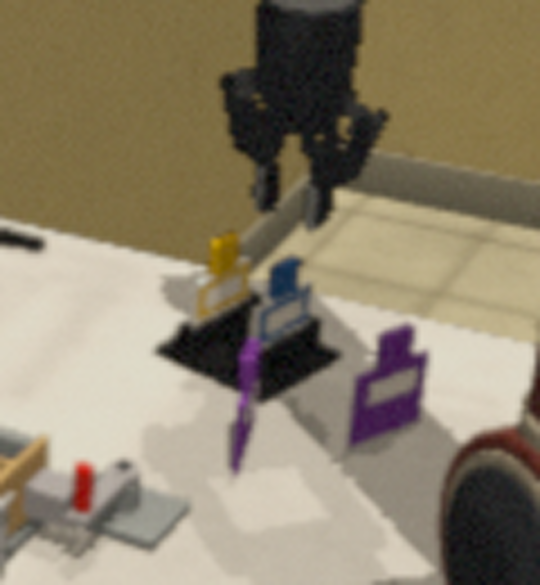

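```bash
python3 - <<'E'
from h import *
im=cv2.imread('pics/w10.png')
c=np.array([.470,-.3378,.096]);a=np.radians(-14.6);X=np.array([np.cos(a),np.sin(a),0]);Y=np.array([-np.sin(a),np.cos(a),0])
pts=proj('w10',[c+sx*.005*X+sy*.015*Y for sx,sy in((1,1),(-1,1),(-1,-1),(1,-1))]); print(pts)
cr=cv2.resize(im[120:280,270:450],None,fx=4,fy=4,interpolation=cv2.INTER_CUBIC)
cv2.polylines(cr,[((pts-[270,120])*4).astype(np.int32)],True,(0,255,0),1)
cv2.imwrite('pics/c12.png',cr)
E
```

```text
[[329.34910636 204.28803462]
 [311.88748604 204.32328315]
 [312.39872888 252.24135724]
 [329.08747406 252.19840373]]
```

View pics/c12.png

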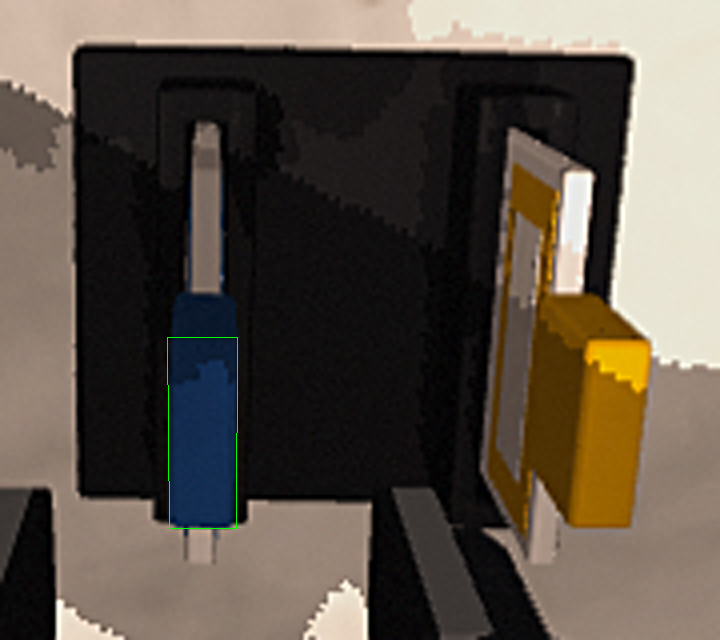

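The overlay of my estimate lands on the blue tab (320,216), so the position agrees. I'll narrow the jaws, descend and grip.

Call:
{"api": "drive_tool", "payload": {
  "targets": [
    {"xyz":[0.15,-0.13,0],"twist":[0,0,0],"gripper":30},
    {"xyz":[0.15,-0.13,2],"twist":[0,0,0],"gripper":30},
    {"xyz":[0.15,-0.13,4],"twist":[0,0,0],"gripper":30},
    {"xyz":[0.15,-0.13,5.5],"twist":[0,0,0],"gripper":30},
    {"xyz":[0.15,-0.13,6],"twist":[0,0,0],"gripper":30},
    {"xyz":[0.15,-0.13,6],"twist":[0,0,0],"gripper":30}
  ]
}}

```text
time_s: 13.78
ee_pos: [0.4684, -0.3376, 0.0756]
tcp_rot: [0.792, 0.611, -0.0, -0.001]
contact_force: [0.4, 0.5, 0.3]
width: 0.0256
```

```bash
python3 - <<'E'
from h import *
snap('wrist','w11')
E
```

```text
(no output)
```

View pics/w11.png

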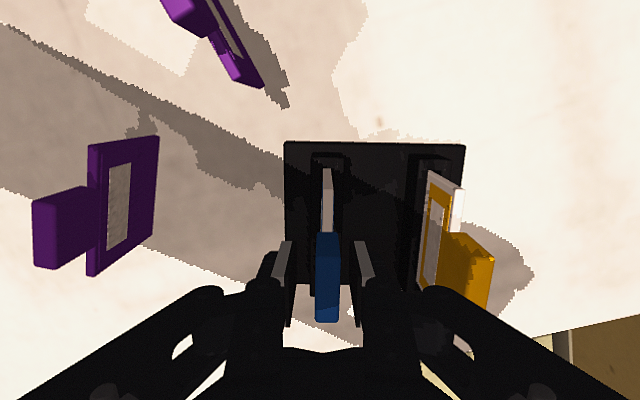

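Call:
{"api": "drive_tool", "payload": {
  "targets": [
    {"xyz":[0,0,-0.4],"twist":[0,0,0],"gripper":20},
    {"xyz":[0,0,-0.4],"twist":[0,0,0],"gripper":10},
    {"xyz":[0,0,-0.4],"twist":[0,0,0],"gripper":0},
    {"xyz":[0,0,-0.4],"twist":[0,0,0],"gripper":0},
    {"xyz":[0,0,-0.4],"twist":[0,0,0],"gripper":0},
    {"xyz":[0,0,-0.4],"twist":[0,0,0],"gripper":0}
  ]
}}

```text
time_s: 14.58
ee_pos: [0.4695, -0.3385, 0.0821]
tcp_rot: [0.792, 0.611, 0.0, 0.001]
contact_force: [0.1, 1.0, 6.0]
width: 0.0088
```

```bash
python3 - <<'E'
from h import *
st();snap('wrist','w12');snap('side','s12')
a=cv2.imread('pics/s12.png')[80:210,330:450]; cv2.imwrite('pics/c13.png',cv2.resize(a,None,fx=4.5,fy=4.5,interpolation=cv2.INTER_CUBIC))
E
```

```text
time_s 14.575
qpos [-0.7532  0.0952  1.8496 -0.      1.1939 -0.4962]
ee_pos [ 0.4695 -0.3385  0.0821]
tcp_rot [7.919e-01 6.107e-01 2.000e-04 1.400e-03]
contact_force [0.0987 1.0026 5.9939]
width 0.0088
[[ 0.254  0.967  0.002]
 [ 0.967 -0.254 -0.002]
 [-0.001  0.003 -1.   ]]
```

View pics/w12.png

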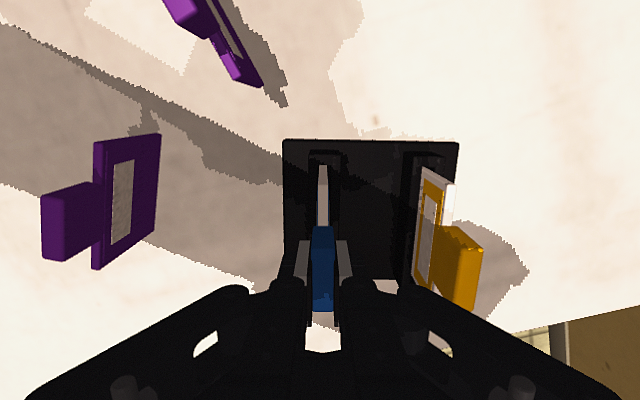

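View pics/c13.png

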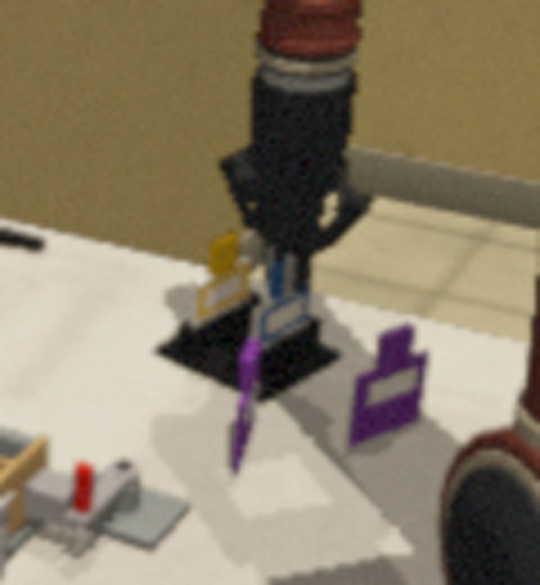

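Gripped: width 8.8 mm with the tab between the pads. I'll lift straight up.

Call:
{"api": "drive_tool", "payload": {
  "targets": [
    {"xyz":[0,0,-1],"twist":[0,0,0],"gripper":0},
    {"xyz":[0,0,-3],"twist":[0,0,0],"gripper":0},
    {"xyz":[0,0,-6],"twist":[0,0,0],"gripper":0},
    {"xyz":[0,0,-10],"twist":[0,0,0],"gripper":0},
    {"xyz":[0,0,-14],"twist":[0,0,0],"gripper":0},
    {"xyz":[0,0,-15],"twist":[0,0,0],"gripper":0},
    {"xyz":[0,0,-15],"twist":[0,0,0],"gripper":0}
  ]
}}

```text
time_s: 15.55
ee_pos: [0.4684, -0.3376, 0.2304]
tcp_rot: [0.792, 0.611, -0.0, 0.0]
contact_force: [-0.3, 0.4, -2.5]
width: 0.0087
```

```bash
python3 - <<'E'
from h import *
st();snap('wrist','w13');snap('side','s13')
a=cv2.imread('pics/s13.png')[60:210,330:450]; cv2.imwrite('pics/c14.png',cv2.resize(a,None,fx=3.9,fy=3.9,interpolation=cv2.INTER_CUBIC))
E
```

```text
time_s 15.55
qpos [-7.5330e-01 -5.2300e-02  1.7378e+00 -3.0000e-04  1.4560e+00 -4.9630e-01]
ee_pos [ 0.4684 -0.3376  0.2304]
tcp_rot [ 7.919e-01  6.107e-01 -1.000e-04  0.000e+00]
contact_force [-0.2883  0.4417 -2.4588]
width 0.0087
[[ 0.254  0.967 -0.   ]
 [ 0.967 -0.254 -0.   ]
 [-0.    -0.    -1.   ]]
```

View pics/w13.png

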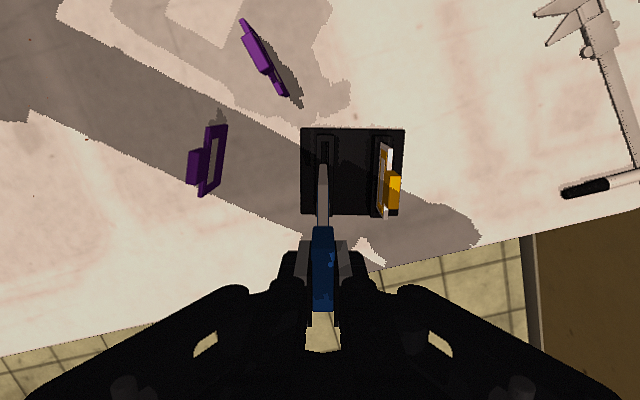

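View pics/c14.png

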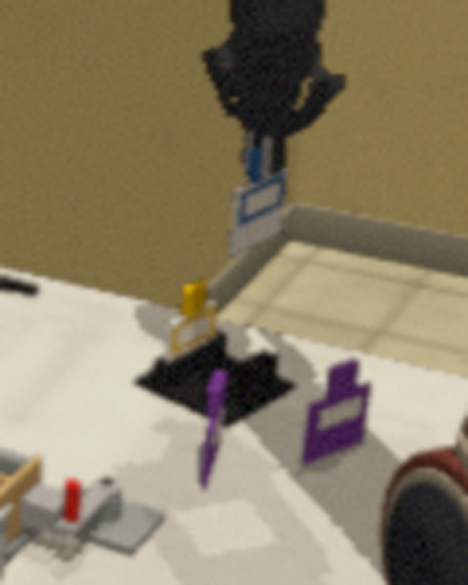

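Lifted and upright. The yellow holder is still in the stand at (388,185). I'll go to a view of the slot.

Call:
{"api": "drive_tool", "payload": {
  "targets": [
    {"xyz":[4,-0.8,-3],"twist":[0,0,0],"gripper":0},
    {"xyz":[10,-2,-5],"twist":[0,0,-0.1],"gripper":0},
    {"xyz":[16,-3,-5],"twist":[0,0,-0.22],"gripper":0},
    {"xyz":[22,-4,-5],"twist":[0,0,-0.22],"gripper":0},
    {"xyz":[27,-5,-5],"twist":[0,0,-0.22],"gripper":0},
    {"xyz":[30.3,-5.7,-5],"twist":[0,0,-0.22],"gripper":0},
    {"xyz":[30.3,-5.7,-5],"twist":[0,0,-0.22],"gripper":0},
    {"xyz":[30.3,-5.7,-5],"twist":[0,0,-0.22],"gripper":0}
  ]
}}

```text
time_s: 16.65
ee_pos: [0.49, -0.0305, 0.2788]
tcp_rot: [0.72, 0.694, -0.001, -0.001]
contact_force: [0.4, -1.0, -0.6]
width: 0.009
```

```bash
python3 - <<'E'
from h import *
st();snap('wrist','w14')
im=cv2.imread('pics/w14.png')
E
```

```text
time_s 16.65
qpos [-2.1360e-01 -2.9350e-01  1.8695e+00 -6.0000e-04  1.5682e+00 -1.7650e-01]
ee_pos [ 0.49   -0.0305  0.2788]
tcp_rot [ 0.7201  0.6939 -0.001  -0.0009]
contact_force [ 0.4176 -1.0123 -0.623 ]
width 0.009
[[ 0.037  0.999 -0.003]
 [ 0.999 -0.037 -0.   ]
 [-0.    -0.003 -1.   ]]
```

View pics/w14.png

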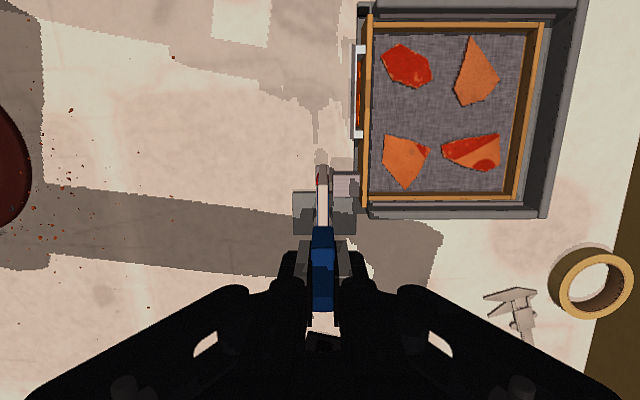

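```bash
python3 - <<'E'
from h import *
im=cv2.imread('pics/w14.png')
cv2.imwrite('pics/c15.png',cv2.resize(im[35:150,335:390],None,fx=5.2,fy=5.2,interpolation=cv2.INTER_CUBIC))
cv2.imwrite('pics/c16.png',cv2.resize(im[140:340,270:380],None,fx=3,fy=3,interpolation=cv2.INTER_CUBIC))
E
```

```text
(no output)
```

View pics/c15.png

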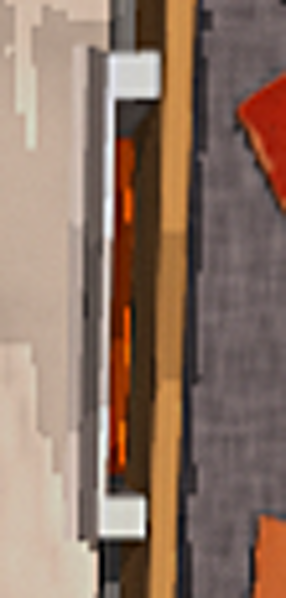

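View pics/c16.png

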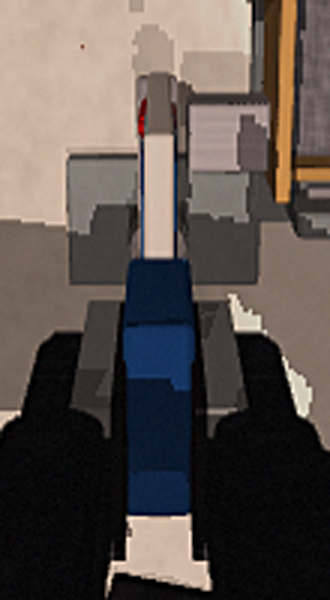

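```bash
python3 - <<'E'
from h import *
f=lambda u,v:(335+u/5.2,35+v/5.2)
for n,q,z in(('UL in',(112,100),.062),('UR in',(158,100),.062),('UR out',(160,52),.062),('UL out',(112,52),.062),('LL in',(100,495),.062),('LR in',(145,495),.062),('LL out',(98,540),.062),('LR out',(143,540),.062),('white left up',(105,52),.07),('white left low',(97,538),.07),('wall edge up',(164,52),.068),('wall edge lo',(149,540),.068)):
    print(n,onz('w14',f(*q),z).round(4))
E
```

```text
UL in [0.5277 0.0909 0.062 ]
UR in [0.5366 0.0906 0.062 ]
UR out [0.537  0.0991 0.062 ]
UL out [0.5277 0.0994 0.062 ]
LL in [0.5246 0.0159 0.062 ]
LR in [0.5338 0.0156 0.062 ]
LL out [0.524  0.0068 0.062 ]
LR out [0.5334 0.0065 0.062 ]
white left up [0.5256 0.0981 0.07  ]
white left low [0.5231 0.008  0.07  ]
wall edge up [0.5369 0.098  0.068 ]
wall edge lo [0.5339 0.007  0.068 ]
```

The slot is visible with its end blocks at (360,49) and (358,134). I'll take a closer, centred view to refine x.

Call:
{"api": "drive_tool", "payload": {
  "targets": [
    {"xyz":[0,2,3],"twist":[0,0,0],"gripper":0},
    {"xyz":[0.5,4.2,6],"twist":[0,0,0],"gripper":0},
    {"xyz":[0.5,4.2,7.5],"twist":[0,0,0],"gripper":0},
    {"xyz":[0.5,4.2,7.5],"twist":[0,0,0],"gripper":0},
    {"xyz":[0.5,4.2,7.5],"twist":[0,0,0],"gripper":0}
  ]
}}

```text
time_s: 17.32
ee_pos: [0.5329, -0.0273, 0.2066]
tcp_rot: [0.72, 0.694, 0.0, 0.001]
contact_force: [-0.3, -0.1, 0.4]
width: 0.0088
```

```bash
python3 - <<'E'
from h import *
st();snap('wrist','w15')
im=cv2.imread('pics/w15.png')
cv2.imwrite('pics/c17.png',cv2.resize(im[0:180,280:400],None,fx=3.3,fy=3.3,interpolation=cv2.INTER_CUBIC))
E
```

```text
time_s 17.325
qpos [-1.9060e-01 -1.4390e-01  1.8632e+00 -1.0000e-04  1.4205e+00 -1.5290e-01]
ee_pos [ 0.5329 -0.0273  0.2066]
tcp_rot [7.203e-01 6.937e-01 5.000e-04 8.000e-04]
contact_force [-0.3337 -0.0879  0.3895]
width 0.0088
[[ 0.038  0.999  0.002]
 [ 0.999 -0.038 -0.   ]
 [-0.     0.002 -1.   ]]
```

View pics/w15.png

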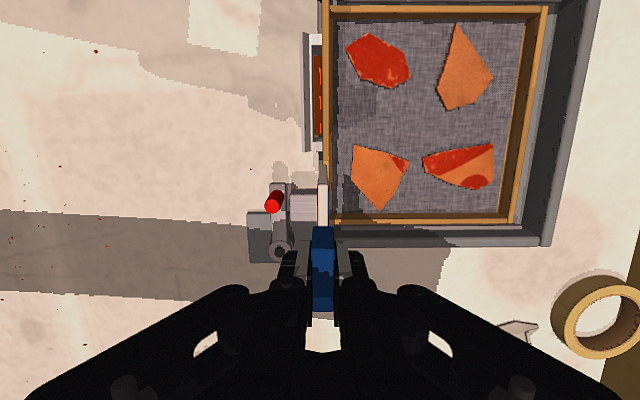

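View pics/c17.png

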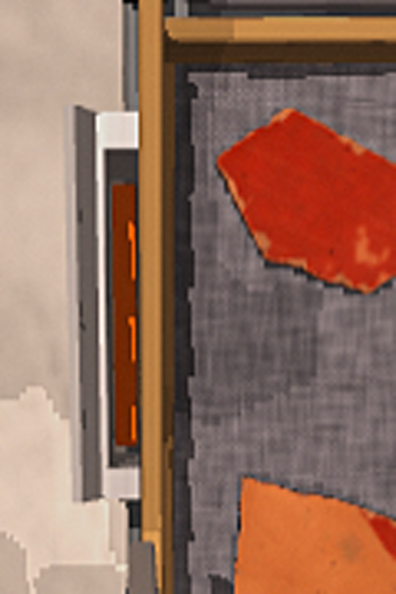

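```bash
python3 - <<'E'
from h import *
f=lambda u,v:(280+u/3.3,v/3.3)
print(cam('w15')[2][:3,3].round(3))
for n,q,z in(('flare up',(74,106),.07),('flare lo',(75,498),.07),('strip|white up',(98,113),.062),('strip|white lo',(99,500),.062),('white|slot up',(106,152),.062),('white|slot lo',(107,466),.062),('wall up',(138,150),.068),('wall lo',(140,466),.068),('slot end up',(122,149),.062),('slot end lo',(122,467),.062),('blockout up',(118,112),.062),('seat L',(113,185),.03),('seat R',(137,185),.03)):
    print(n,onz('w15',f(*q),z).round(4))
E
```

```text
[0.535 0.042 0.338]
flare up [0.5219 0.0993 0.07  ]
flare lo [0.5172 0.009  0.07  ]
strip|white up [0.5272 0.0992 0.062 ]
strip|white lo [0.523  0.0073 0.062 ]
white|slot up [0.5287 0.0906 0.062 ]
white|slot lo [0.5255 0.016  0.062 ]
wall up [0.5363 0.0897 0.068 ]
wall lo [0.534  0.0162 0.068 ]
slot end up [0.5326 0.0911 0.062 ]
slot end lo [0.5293 0.0156 0.062 ]
blockout up [0.5319 0.0993 0.062 ]
seat L [0.5295 0.0879 0.03  ]
seat R [0.536  0.0877 0.03  ]
```

```bash
python3 - <<'E'
from h import *
im=cv2.imread('pics/w15.png')
cv2.imwrite('pics/c18.png',cv2.resize(im[170:330,270:380],None,fx=4.5,fy=3.7,interpolation=cv2.INTER_CUBIC))
hsv=cv2.cvtColor(im,cv2.COLOR_BGR2HSV)
E
```

```text
(no output)
```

View pics/c18.png

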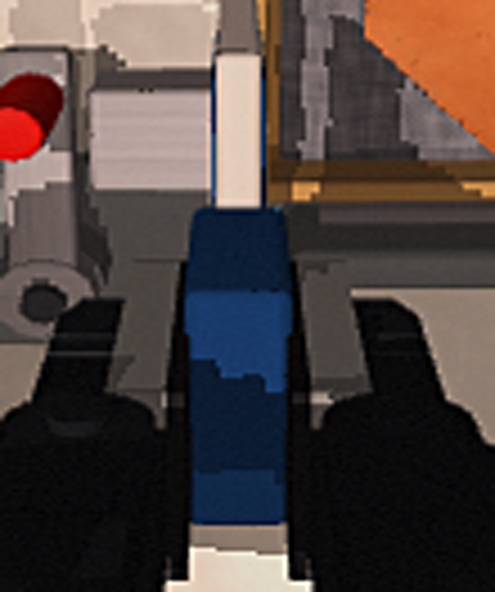

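```bash
python3 - <<'E'
from h import *
g=lambda u,v:(270+u/4.5,170+v/3.7)
for zz in(.1305,.1325,.1345):
    A=onz('w15',g(239,55),zz+.06);a1=onz('w15',g(189,292),zz+.088);a2=onz('w15',g(291,292),zz+.088);b1=onz('w15',g(190,522),zz+.088);b2=onz('w15',g(287,522),zz+.088)
    c=(a1+a2+b1+b2)/4; print(zz,'plate +y end',A.round(4),'tab ctr',c.round(4),'len',np.linalg.norm((a1+a2-b1-b2)/2),'thick',np.linalg.norm(a1-a2), 'ctr from plate end',(A-.035*np.array([.036,.999,0])).round(4))
    d=A-c;print(np.degrees(np.arctan2(-d[0],d[1])))
    d=a1+a2-b1-b2;print(np.degrees(np.arctan2(-d[0],d[1])))
E
```

```text
0.1305 plate +y end [0.5338 0.0076 0.1905] tab ctr [ 0.5324 -0.0274  0.2185] len 0.029500735385396566 thick 0.009274662154797352 ctr from plate end [ 0.5325 -0.0274  0.1905]
-2.2762198192577325
-2.4014011140458247
0.1325 plate +y end [0.5338 0.0081 0.1925] tab ctr [ 0.5325 -0.0262  0.2205] len 0.029007540251067686 thick 0.009119607774371449 ctr from plate end [ 0.5326 -0.0269  0.1925]
-2.2797652233438925
-2.4014011140458393
0.1345 plate +y end [0.5338 0.0086 0.1945] tab ctr [ 0.5325 -0.0251  0.2225] len 0.0285143451167388 thick 0.008964553393945545 ctr from plate end [ 0.5326 -0.0264  0.1945]
-2.283457372448541
-2.401401114046078
```

Relative to the TCP the holder is centred and parallel to the slot. The camera-based shift to the slot is (-1.7, +80) mm. I'll move over it and stop just above the lip.

Call:
{"api": "drive_tool", "payload": {
  "targets": [
    {"xyz":[4,-0.2,0],"twist":[0,0,0],"gripper":0},
    {"xyz":[8,-0.48,0],"twist":[0,0,0],"gripper":0},
    {"xyz":[8,-0.48,2],"twist":[0,0,0],"gripper":0},
    {"xyz":[8,-0.48,4.5],"twist":[0,0,0],"gripper":0},
    {"xyz":[8,-0.48,5.6],"twist":[0,0,0],"gripper":0},
    {"xyz":[8,-0.48,5.6],"twist":[0,0,0],"gripper":0},
    {"xyz":[8,-0.48,5.6],"twist":[0,0,0],"gripper":0}
  ]
}}

```text
time_s: 18.25
ee_pos: [0.5315, 0.053, 0.1504]
tcp_rot: [0.72, 0.694, 0.001, 0.001]
contact_force: [0.8, -0.4, -0.5]
width: 0.0085
```

```bash
python3 - <<'E'
from h import *
st();snap('wrist','w16');snap('side','s16')
im=cv2.imread('pics/w16.png')
cv2.imwrite('pics/c19.png',cv2.resize(im[120:330,250:400],None,fx=3.6,fy=2.8,interpolation=cv2.INTER_CUBIC))
a=cv2.imread('pics/s16.png')[110:240,250:410]; cv2.imwrite('pics/c20.png',cv2.resize(a,None,fx=4.6,fy=4.6,interpolation=cv2.INTER_CUBIC))
E
```

```text
time_s 18.25
qpos [-4.0000e-02 -9.0800e-02  1.9118e+00 -1.0000e-04  1.3188e+00 -2.4000e-03]
ee_pos [0.5315 0.053  0.1504]
tcp_rot [7.203e-01 6.937e-01 6.000e-04 7.000e-04]
contact_force [ 0.7585 -0.4283 -0.5039]
width 0.0085
[[ 0.038  0.999  0.002]
 [ 0.999 -0.038 -0.   ]
 [-0.     0.002 -1.   ]]
```

View pics/c19.png

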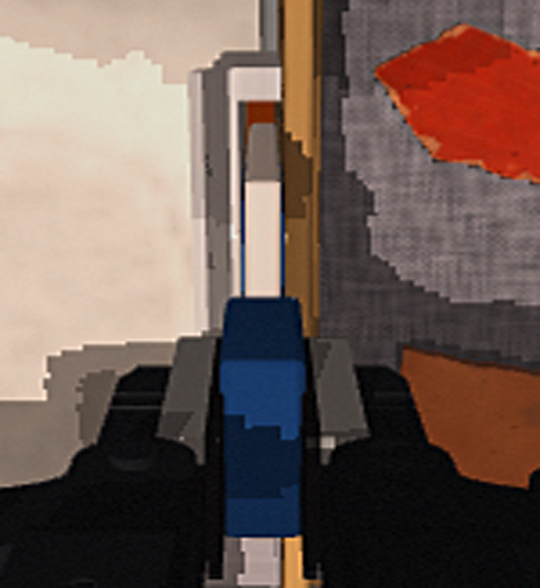

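View pics/c20.png

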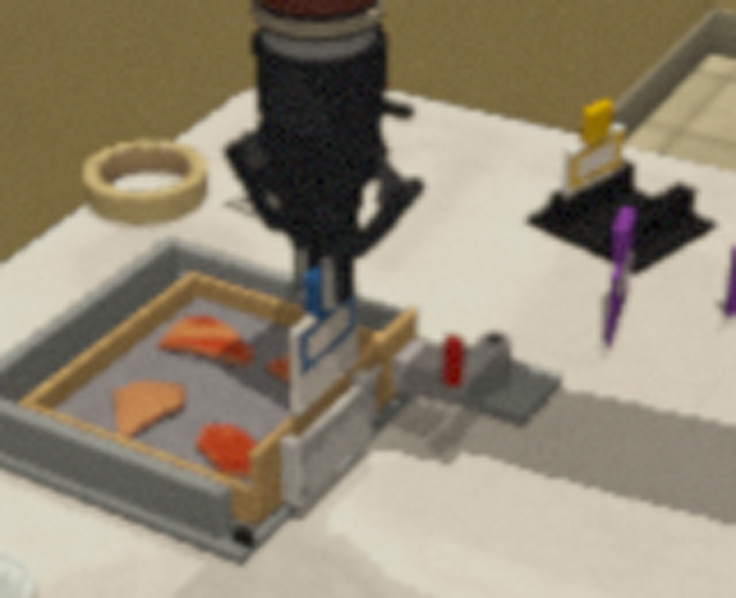

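```bash
python3 - <<'E'
from h import *
g=lambda u,v:(250+u/3.6,120+v/2.8)
print(cam('w16')[2][:3,3])
for n,q,z in(('slot end L',(240,101),.062),('slot end R(wall)',(283,101),.068),('plate bot L',(248,123),.0763),('plate bot R',(279,123),.0763),('plate top L',(243.5,180),.1363),('plate top R',(283,180),.1363),('lip inner@plate',(238,140),.062)):print(n,onz('w16',g(*q),z).round(4))
E
```

```text
[0.53320093 0.12267647 0.28192848]
slot end L [0.5285 0.0914 0.062 ]
slot end R(wall) [0.5366 0.092  0.068 ]
plate bot L [0.53   0.0883 0.0763]
plate bot R [0.5356 0.0881 0.0763]
plate top L [0.5299 0.0887 0.1363]
plate top R [0.5351 0.0885 0.1363]
lip inner@plate [0.5276 0.0817 0.062 ]
```

The plate is centred in the slot to within about 0.3 mm in x, with 3 mm to spare at the +y end. I'll descend slowly.

Call:
{"api": "drive_tool", "payload": {
  "targets": [
    {"xyz":[0,-0.03,0.8],"twist":[0,0,0],"gripper":0},
    {"xyz":[0,-0.03,1.4],"twist":[0,0,0],"gripper":0},
    {"xyz":[0,-0.03,2.0],"twist":[0,0,0],"gripper":0},
    {"xyz":[0,-0.03,2.5],"twist":[0,0,0],"gripper":0}
  ]
}}

```text
time_s: 18.85
ee_pos: [0.5303, 0.0534, 0.1236]
tcp_rot: [0.72, 0.694, -0.0, -0.0]
contact_force: [-0.2, 0.3, -0.7]
width: 0.0088
```

Call:
{"api": "drive_tool", "payload": {
  "targets": [
    {"xyz":[0,0,0.6],"twist":[0,0,0],"gripper":0},
    {"xyz":[0,0,1.1],"twist":[0,0,0],"gripper":0},
    {"xyz":[0,0,1.5],"twist":[0,0,0],"gripper":0},
    {"xyz":[0,0,1.8],"twist":[0,0,0],"gripper":0},
    {"xyz":[0,0,2.0],"twist":[0,0,0],"gripper":0}
  ]
}}

```text
time_s: 19.48
ee_pos: [0.5306, 0.0534, 0.1042]
tcp_rot: [0.72, 0.694, 0.0, 0.0]
contact_force: [-0.1, 0.7, -0.4]
width: 0.0091
```

```bash
python3 - <<'E'
from h import *
st();snap('wrist','w17');snap('side','s17')
im=cv2.imread('pics/w17.png')
cv2.imwrite('pics/c21.png',cv2.resize(im[100:330,250:400],None,fx=3.6,fy=2.6,interpolation=cv2.INTER_CUBIC))
a=cv2.imread('pics/s17.png')[110:240,250:410]; cv2.imwrite('pics/c22.png',cv2.resize(a,None,fx=4.6,fy=4.6,interpolation=cv2.INTER_CUBIC))
E
```

```text
time_s 19.475
qpos [-0.0393 -0.038   1.9448 -0.      1.2348 -0.0023]
ee_pos [0.5306 0.0534 0.1042]
tcp_rot [0.7201 0.6939 0.     0.    ]
contact_force [-0.141   0.7061 -0.3883]
width 0.0091
[[ 0.037  0.999  0.   ]
 [ 0.999 -0.037 -0.   ]
 [-0.     0.    -1.   ]]
```

View pics/c21.png

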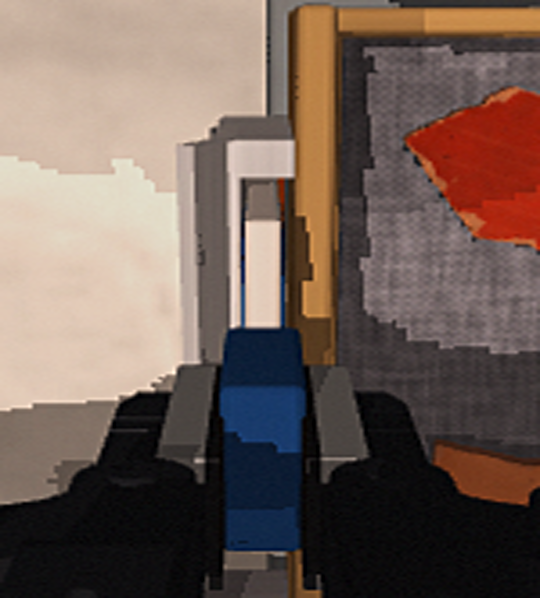

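View pics/c22.png

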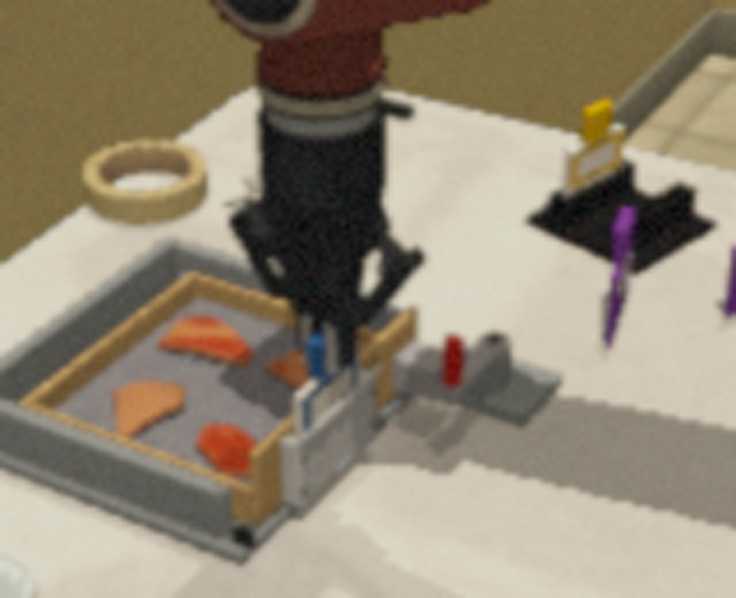

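The holder is in the slot behind the lip, with the catch still across. Next I'll press down in small steps until the hard stop.

Call:
{"api": "drive_tool", "payload": {
  "targets": [
    {"xyz":[0,0,0.2],"twist":[0,0,0],"gripper":0},
    {"xyz":[0,0,0.35],"twist":[0,0,0],"gripper":0},
    {"xyz":[0,0,0.5],"twist":[0,0,0],"gripper":0},
    {"xyz":[0,0,0.5],"twist":[0,0,0],"gripper":0}
  ]
}}

```text
time_s: 20.08
ee_pos: [0.5309, 0.0534, 0.0999]
tcp_rot: [0.72, 0.694, 0.0, 0.0]
contact_force: [-1.3, 0.5, 5.5]
width: 0.0089
```

Call:
{"api": "drive_tool", "payload": {
  "targets": [
    {"xyz":[0,0,0.2],"twist":[0,0,0],"gripper":0},
    {"xyz":[0,0,0.4],"twist":[0,0,0],"gripper":0},
    {"xyz":[0,0,0.6],"twist":[0,0,0],"gripper":0},
    {"xyz":[0,0,0.6],"twist":[0,0,0],"gripper":0}
  ]
}}

```text
time_s: 20.58
ee_pos: [0.5314, 0.0534, 0.0959]
tcp_rot: [0.72, 0.694, 0.0, 0.0]
contact_force: [-5.8, 0.5, 14.1]
width: 0.0089
```

Call:
{"api": "drive_tool", "payload": {
  "targets": [
    {"xyz":[0,-0.08,0.1],"twist":[0,0,0],"gripper":0},
    {"xyz":[0,-0.15,0.25],"twist":[0,0,0],"gripper":0},
    {"xyz":[0,-0.15,0.25],"twist":[0,0,0],"gripper":0},
    {"xyz":[0,-0.15,0.25],"twist":[0,0,0],"gripper":0}
  ]
}}

```text
time_s: 21.08
ee_pos: [0.5313, 0.0534, 0.0958]
tcp_rot: [0.72, 0.694, 0.001, 0.001]
contact_force: [-7.5, 0.1, 22.2]
width: 0.009
```

```bash
python3 - <<'E'
from h import *
st();snap('wrist','w18');snap('side','s18')
im=cv2.imread('pics/w18.png')
cv2.imwrite('pics/c23.png',cv2.resize(im[100:330,250:400],None,fx=3.6,fy=2.6,interpolation=cv2.INTER_CUBIC))
a=cv2.imread('pics/s18.png')[110:240,250:410]; cv2.imwrite('pics/c24.png',cv2.resize(a,None,fx=4.6,fy=4.6,interpolation=cv2.INTER_CUBIC))
E
```

```text
time_s 21.075
qpos [-3.9100e-02 -2.7700e-02  1.9502e+00 -1.0000e-04  1.2151e+00 -2.3000e-03]
ee_pos [0.5313 0.0534 0.0958]
tcp_rot [0.72   0.694  0.0013 0.0015]
contact_force [-7.5318  0.0855 22.1825]
width 0.009
[[ 0.037  0.999  0.004]
 [ 0.999 -0.037 -0.   ]
 [-0.     0.004 -1.   ]]
```

View pics/c23.png

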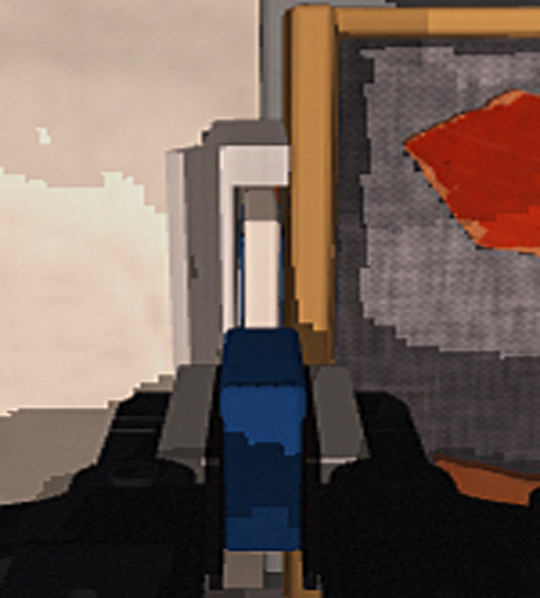

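View pics/c24.png

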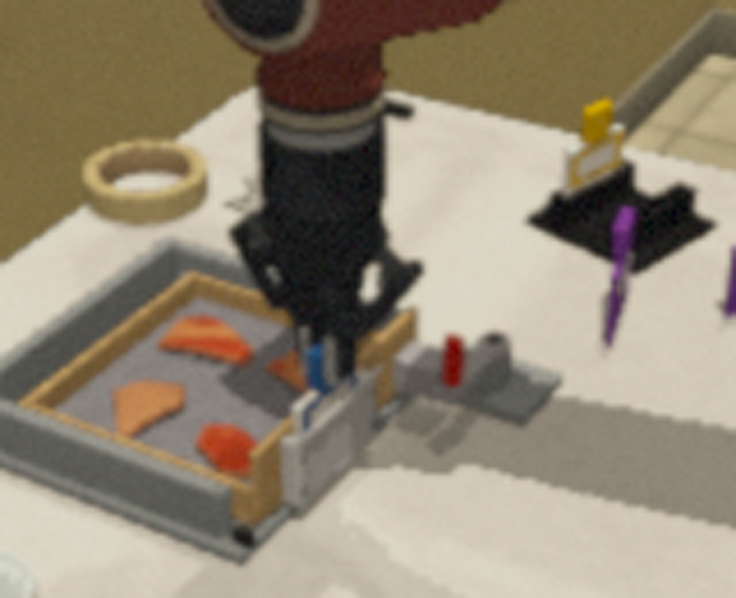

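```bash
python3 - <<'E'
from h import *
g=lambda u,v:(250+u/3.6,100+v/2.6)
print(onz('w18',g(262,220),.082),onz('w18',g(262,220),.088),onz('w17',g(263,220),.090),[onz('w18',g(u,190),.062).round(4) for u in(233,289)])
E
```

```text
[0.53217026 0.08898526 0.082     ] [0.53219061 0.09039553 0.088     ] [0.53146747 0.08888551 0.09      ] [array([0.5281, 0.0907, 0.062 ]), array([0.5363, 0.0904, 0.062 ])]
```

Call:
{"api": "drive_tool", "payload": {
  "targets": [
    {"xyz":[0,0,0],"twist":[0,0,0],"gripper":0},
    {"xyz":[0,0,0],"twist":[0,0,0],"gripper":0},
    {"xyz":[0,0,0],"twist":[0,0,0],"gripper":0},
    {"xyz":[0,0,0],"twist":[0,0,0],"gripper":0}
  ]
}}

```text
time_s: 21.68
ee_pos: [0.5313, 0.0534, 0.0958]
tcp_rot: [0.72, 0.694, 0.001, 0.001]
contact_force: [-6.9, 0.4, 23.0]
width: 0.0088
```

The holder height is consistent: the plate top is at z = 82 mm, so its bottom is 40 mm below the slot mouth. The position is steady and the pressing force holds at 23 N, so I'm handing in.

```bash
python3 - <<'E'
from h import *
print(robot.finish_job()); st()
E
```

```text
the job is handed in; nothing more can be done
None
the job is handed in; nothing more can be done
```

The job is handed in at about 21.7 s of the 67 s allowed. By my checks all three steps were met, but the hand-in gives no verdict.

- **Tray:** I pushed it in to its hard stop. The fingers stayed at x = 0.508 m while the pushing force rose to 16 N, and the lip had moved about 40 mm.
- **Catch:** I swung the red peg around until it stopped, with 13 N on it. The wrist view afterwards showed the lever lying across the steel block, and it was still there in the last side view.
- **Blue holder:** I took it from the stand and lowered it behind the lip, centred to about 0.3 mm in the camera view. I then pressed it down until the height stopped changing at TCP z = 0.0958 m, against 0.0961 m expected with the seat fully down. It was still gripped and steady at about 23 N downward.
- **Surroundings:** The yellow holder stood in its slot in the last side view. I never moved near the bystanders or the purple look-alikes, but I did not measure their positions again.

**Disagreements:** A sideways force of about 7 N remained at the end, with the plate about 0.5 mm off towards the wooden wall, probably resting lightly on it. Camera and arm positions differed by up to about 1.5 mm.

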